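Pack the gift tray

TASK

Pack the wooden gift tray: put the jar, the square oil bottle, the flat tin and the tube of paste from the front of the table each into the insert whose pocket is cut to its shape, fully down in the pocket and the glass upright. Set the two glass things in gently, without knocking them over or dropping them, and leave the price stand and the tape roll where they are.

Things in the scene. Friction and masses are not known exactly. Their poses are not given: they have to be found in the camera images.
- jar: Small round glass jar of orange-red sauce with a dark green twist-off lid, 62 mm across, 84 mm high, about 0.3 kg, standing upright. The only jar on the front of the table. Origin at the centre of its underside, z up. Grasp round the glass.
- oil_bottle: Slim square glass bottle of yellow oil, standing alone at the front (bottles in rows at the back are stock). 217 mm high, 0.4 kg. Body 47 x 47 mm (sides along x, y) up to 112 mm, then a 26 mm square neck up to 180 mm, then a round 30 mm stopper to the top. Origin at the centre of its underside, z up. Grasp the stopper or the top of the neck from above.
- flat_tin: Flat fish tin with rounded corners and a pale blue-green lid, lying flat: 63 (x) x 105 (y) x 26 mm high, about 0.15 kg. Origin at the centre of its underside, x across, y along its length, z up. Grasp it across its 63 mm, on the upper half of its side.
- paste_tube: Tube of tomato paste, lying flat, alone on the front of the table: 166 (x, with the green screw cap at one end) x 54 (y) x 33 mm high, about 0.15 kg. Origin below the middle of its length, at table height, x along it, z up. Widest at the flat tail; at the middle 42 mm wide and 24 high, its sides bulging most 12 mm up: grasp there, across y. Either end may point either way in its pocket.
- jar_insert: Wooden block fixed in one bay of the low wooden gift tray (four inserts side by side in any order, 94 mm apart). 200 (x) x 92 (y) x 32 mm; origin at the centre of its underside, 8 mm over the table, z up; its top is 2 mm above the tray's rim. Centred in its top, 3 mm chamfer, grey felt floor: a round pocket of 76 mm diameter, 24 mm deep (for the jar).
- bottle_insert: Wooden block fixed in one bay of the low wooden gift tray (four inserts side by side in any order, 94 mm apart). 200 (x) x 92 (y) x 32 mm; origin at the centre of its underside, 8 mm over the table, z up; its top is 2 mm above the tray's rim. Centred in its top, 3 mm chamfer, grey felt floor: a square pocket of 60 x 60 mm, sides along x and y, 24 mm deep (for the square bottle).
- tin_insert: Wooden block fixed in one bay of the low wooden gift tray (four inserts side by side in any order, 94 mm apart). 200 (x) x 92 (y) x 32 mm; origin at the centre of its underside, 8 mm over the table, z up; its top is 2 mm above the tray's rim. Centred in its top, 3 mm chamfer, grey felt floor: a rectangular pocket of 119 (x) x 77 (y) mm, 12 mm deep (for the flat tin, its length along x).
- tube_insert: Wooden block fixed in one bay of the low wooden gift tray (four inserts side by side in any order, 94 mm apart). 200 (x) x 92 (y) x 32 mm; origin at the centre of its underside, 8 mm over the table, z up; its top is 2 mm above the tray's rim. Centred in its top, 3 mm chamfer, grey felt floor: a long pocket of 180 (x) x 68 (y) mm, 7 mm deep (for the tube, lying along x).
- price_stand: Price card in a slotted wooden block, 26 x 90 mm, 77 mm high, standing in the middle of the goods; leave it alone. Origin at the centre of its underside.
- tape_roll: Roll of beige packing tape lying flat, 98 mm across, 25 mm high, to the right of the goods; leave it alone. Origin at the centre of its underside.
Things that resemble listed ones, but are neither listed nor needed, are in the scene too. Leave any purple look-alike of the jar alone.

How it is judged:
By the outcome, as a careful person would: the job done as asked, in the order asked, and still so for the second after the job is handed in, with the robot touching nothing.
It also fails if it takes over 131 s, if anything falls off the work surface, if the arm or the gripper's body presses on something with over 40 N, if the wrist force passes 120 N, or if a joint passes its speed limit or range.

ROBOT

A 7-joint arm with a two-finger parallel gripper is mounted at the origin on a cart in front of the work surface, level with it; the furniture and walls round the work are solid. World frame = base frame: x ahead of the robot, y to its left, z up, the work surface at z = 0. Lengths are in m, angles in rad, forces in N, time in s.
With the tool pointing down it reaches from about 0.375 to 0.925 m from the base axis. Payload 3.1 kg.
Tool frame: the origin (TCP) lies midway between the tips of the shut fingers; the grasp point (between the pads) lies 19 mm behind it; z points along the fingers, y is the line along which they close (so a half turn about z gives the same grasp; the last joint's range is limited). The gripper opens to 85 mm and grips with 20 to 120 N. Pads are 22 mm wide; open, the fingers measure 114 mm over their backs; the gripper's body (76 mm by 85 mm) begins 54 mm behind the grasp point. The pads swing forward as they close: fully open they stand 13 mm farther back than shut.
Start: joints at [-1.34, 0.383, 0.044, 1.598, -0.018, 1.161, -0.05], TCP at [0.21, 0.615, 0.231] pointing down, gripper open.
Joint ranges: [-2.61, 2.61], [-0.41, 2.15], [-1.48, 1.57], [0, 2.5], [-1.57, 4.71], [0.05, 1.97], [-2.85, 2.85]. Speed limits (rad/s): [2.79, 2.79, 3.14, 3.14, 3.14, 3.14, 3.14].

INTERFACE

Orientations are given as a unit quaternion [x, y, z, w].
In Python, from plant import robot gives the robot as it stands. The module is installed in compiled form; this text tells all that it offers.
- The arm moves only by the tool drive_tool, never from a script. Its argument "series" is a list of rows, each a list of 2 entries, a list of its own where there are three numbers: the shift along the tool's x, y, z in cm, then the turn about the tool's z in degrees. A call has 1 to 10 rows; each row shifts and turns the commanded pose from where the row before left it, along the tool's axes as they then stand; what a row does not reach is not made up. A row lasts 1/12 s, in which the tool goes at most 41.7 mm and 7.16 degrees, less where a joint would pass 70% of its speed; a pose out of reach is approached as far as the arm can. A call is refused whole if a number of a shift passes 4.17 or a number of a turn 7.16, either way. A call with a gripper value outside its range is refused whole. "jaw" is the finger opening in cm, from 0 to 8.54, set as the call begins (left out, the last holds). The fingers move at their own pace and stop on an object; "grip_force" is the grip in N (left out, the last holds). Time passes only in rows, so rows that do not move let the fingers close. It gives the time, the measured TCP pose, the force, the opening and the grip force at its end, in the units of the state.
- robot.get_state(): the state, without advancing time (a new reading comes with each control period).
- robot.snapshot(name): name is "scene" or "top" or "wrist"; returns a dict with "img" (400x640x3 uint8, red, green, blue), "fx", "fy", "cx", "cy" (pixels), "D" ([k1, k2, p1, p2, k3] as OpenCV has them; the pictures are not rectified), "rvec" (rotation vector, rad) and "tvec" (3), from world to camera coordinates, as OpenCV has them. Camera axes: x right, y down, z forward; pixel columns grow to the right and rows downward; lengths in m; the calibration is good to about 2 mm. A picture is of the moment at which its call begins. There is no depth.
- robot.job_done(): hands the job in; it is judged then, once.
The state is a dict: "clock": time; "qpos": joint angles; "joint_velocities": joint speeds; "tau": joint torques, N m; "tool_pos": TCP position; "tool_rot": TCP orientation; "wrist_force": force on the tool from outside, world axes, zero at the start; "moment": the same for the moment, N m; "gripper_width": finger opening in m; "gripper_force": force on a finger pad.
Only numpy, scipy, OpenCV 4.12 (cv2) and the standard library are available. Lean on these libraries where they do the work, as an engineer would, in place of code of your own. Each camera call takes 0.05 s, during which the arm holds its last target. There are 200 camera calls.

## Working session

There is one attempt and no reset: what is moved stays moved. The work goes in short steps, Python scripts to look and compute and a tool call to move; the robot and the scene stay as the last step left them, time stands still between calls to the robot, and variables do not carry over. Pictures are saved under pics/ and viewed, at most 14 in all, crops included, and the job is handed in when it is done.

Besides the shell and the picture viewer there is one more tool, called after "Call:" as name(argument=value, ...), one argument or row to a line, values as JSON. drive_tool: Moves the arm, as the interface text tells. Its arguments: {"type":"object","properties":{"series":{"type":"array","items":{"type":"array"}},"jaw":{"type":"number"},"grip_force":{"type":"number"}},"required":["series"]}

```bash
mkdir -p pics; cat > h.py <<'E'
import numpy as np, cv2
from plant import robot
from scipy.spatial.transform import Rotation as R
def snap(n,f=None):
    s=robot.snapshot(n)
    if f: cv2.imwrite('pics/'+f,s['img'][:,:,::-1])
    return s
def K(s): return np.array([[s['fx'],0,s['cx']],[0,s['fy'],s['cy']],[0,0,1.]])
def ray(s,px,z):
    "pixels -> world points on plane z"
    p=cv2.undistortPoints(np.array(px,float).reshape(-1,1,2),K(s),np.array(s['D'])).reshape(-1,2)
    M=cv2.Rodrigues(np.array(s['rvec'],float))[0]; c=-M.T@np.array(s['tvec'],float).ravel()
    d=np.c_[p,np.ones(len(p))]@M
    return c+d*((z-c[2])/d[:,2])[:,None]
def proj(s,P):
    return cv2.projectPoints(np.array(P,float).reshape(-1,1,3),np.array(s['rvec'],float),np.array(s['tvec'],float),K(s),np.array(s['D'],float))[0].reshape(-1,2)
E
python3 - <<'E'
from h import *
for n in('scene','top','wrist'):
    s=snap(n,n+'0.png'); M=cv2.Rodrigues(np.array(s['rvec'],float))[0]
    print(n,-M.T@np.ravel(s['tvec']),M[2],s['fx'])
st=robot.get_state(); print(st['clock'],st['tool_pos'],st['tool_rot'],R.from_quat(st['tool_rot']).as_matrix().round(3))
E
```

```text
scene [ 0.07772916 -1.08693039  0.73487434] [ 0.347902    0.77512318 -0.52739762] 450.30545973180733
top [ 0.27079034 -0.10702787  1.76713297] [ 0.16019083  0.01117896 -0.98702276] 511.9095900290289
wrist [0.14830981 0.63603734 0.37221737] [ 0.24647367 -0.0862773  -0.96530148] 325.57591813704107
0.15 [0.20964408 0.61447014 0.23016389] [ 1.63629765e-01  9.86521265e-01 -1.03740270e-03 -1.32417584e-04] [[-0.946  0.323 -0.001]
 [ 0.323  0.946 -0.002]
 [-0.    -0.002 -1.   ]]
```

View pics/scene0.png

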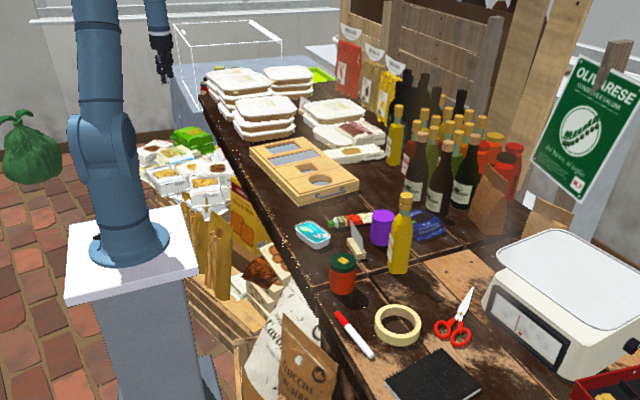

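View pics/top0.png

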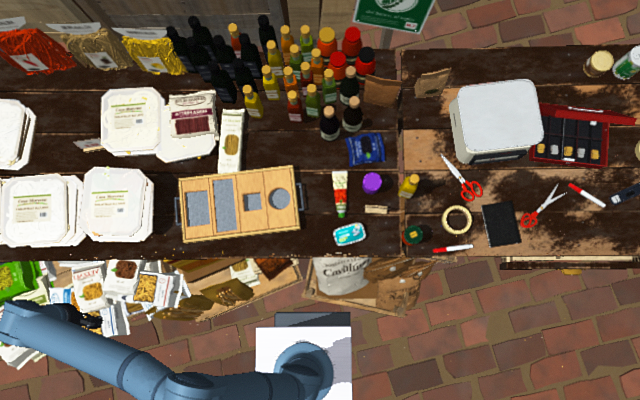

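The views show the tray at top (240,205), with its pockets left to right: tin (197,208), tube (225,203), square (254,202) and round (279,198).

Candidates, by top-view pixel:
- **Jar:** (416,233) has a green lid over red. The purple look-alike is at (372,183), and the red-lidded jars at (350,40) are stock. I choose (416,233).
- **Bottle:** (409,185) stands alone. (250,95) and the back rows are stock. I choose (409,185).
- **Tin:** (350,234).
- **Tube:** (340,193). The blue pack at (366,148) and the long pack at (231,140) are not it.

I'll check these in one close crop.

```bash
python3 - <<'E'
from h import *
s=cv2.imread('pics/top0.png')
cv2.imwrite('pics/crop0.png',cv2.resize(s[150:260,170:440],None,fx=2.95,fy=2.95,interpolation=cv2.INTER_CUBIC))
E
```

```text
(no output)
```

View pics/crop0.png

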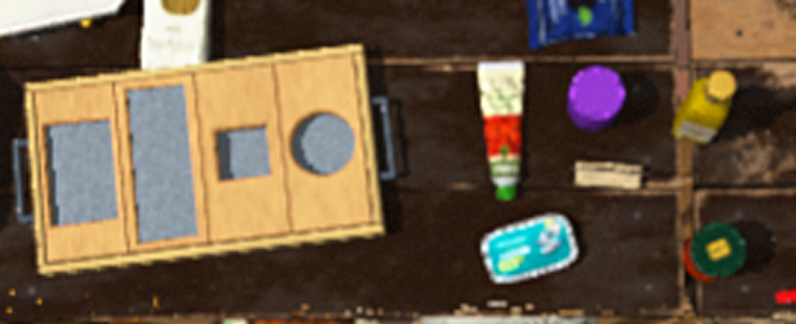

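The crop confirms the choices: tin at crop (530,248), tube with its cap towards the robot (503,130), jar (718,250), bottle stopper (720,87), stand (608,175). Next I'll measure them from the top view.

```bash
cat >> h.py <<'E'
def blob(img,lo,hi,box):
    "largest HSV blob in box (x0,y0,x1,y1): contour"
    x0,y0,x1,y1=[int(v) for v in box]
    m=cv2.inRange(cv2.cvtColor(img,cv2.COLOR_RGB2HSV)[y0:y1,x0:x1],np.array(lo),np.array(hi))
    m=cv2.morphologyEx(m,cv2.MORPH_CLOSE,np.ones((5,5)))
    c=max(cv2.findContours(m,cv2.RETR_EXTERNAL,cv2.CHAIN_APPROX_NONE)[0],key=cv2.contourArea)
    return c.reshape(-1,2)+np.array([x0,y0])
def wrect(s,c,z):
    "world min-area rectangle of a contour on plane z: centre, sides, angle of long side deg"
    w=ray(s,c,z)[:,:2].astype(np.float32)*1000
    b=cv2.boxPoints(cv2.minAreaRect(w)); e=[b[1]-b[0],b[2]-b[1]]
    l=max(e,key=np.linalg.norm)
    return (b.mean(0).round(1),[round(float(np.linalg.norm(v)),1) for v in e],round(np.degrees(np.arctan2(l[1],l[0])),1))
E
python3 - <<'E'
from h import *
s=snap('top'); I=s['img']
print('tray',wrect(s,blob(I,(10,60,120),(25,180,255),(172,160,305,248)),.038))
for n,b,z in(('tin',(185,188,211,230),.028),('tube',(212,175,239,235),.033),('sq',(242,190,264,215),.016),('rnd',(267,185,293,212),.016)):
    print(n,wrect(s,blob(I,(85,10,90),(130,110,255),b),z))
print('jarlid',wrect(s,blob(I,(55,80,20),(95,255,160),(400,218,430,248)),.084))
print('stopper',wrect(s,blob(I,(12,100,150),(24,255,255),(405,170,425,186)),.217))
print('tin',wrect(s,blob(I,(75,25,100),(110,255,255),(328,215,370,252)),.026))
print('tube',wrect(s,blob(I,(0,0,110),(180,255,255),(328,168,352,219)),.012))
print('stand',wrect(s,blob(I,(10,20,120),(35,180,255),(360,200,392,216)),.077))
print('purple',wrect(s,blob(I,(125,80,80),(150,255,255),(355,165,390,200)),.084))
# pixel->world samples by hand (crop coordinates)
cr=lambda *a:[(x/2.95+170,y/2.95+150) for x,y in a]
print(ray(s,cr((25,84),(360,45),(383,233),(42,272)),.038).round(4))
print(ray(s,cr((720,83),),.215).round(4),ray(s,cr((718,250),),.084).round(4))
print('tape',ray(s,[(457,220)],.02).round(3))
E
```

```text
tray (array([575. , 221.6], dtype=float32), [399.5, 250.6], np.float32(-83.7))
tin (array([551.6, 361.7], dtype=float32), [84.3, 114.6], np.float32(6.2))
tube (array([561.8, 269.3], dtype=float32), [72.1, 177.0], np.float32(8.7))
sq (array([574.2, 170.6], dtype=float32), [43.1, 52.7], np.float32(5.6))
rnd (array([583.6,  77.6], dtype=float32), [59.2, 67.2], np.float32(0.1))
jarlid (array([ 447.4, -368.5], dtype=float32), [59.5, 55.7], np.float32(-2.0))
stopper (array([ 602.3, -347.8], dtype=float32), [34.9, 39.9], np.float32(88.1))
tin (array([ 456.2, -158.4], dtype=float32), [98.9, 56.4], np.float32(-75.3))
tube (array([ 601.9, -120.8], dtype=float32), [177.3, 66.7], np.float32(-0.7))
stand (array([ 529.7, -254.5], dtype=float32), [33.7, 86.5], np.float32(89.3))
purple (array([ 623.9, -232.9], dtype=float32), [72.4, 61.9], np.float32(-45.5))
[[0.6537 0.4274 0.038 ]
 [0.6961 0.0358 0.038 ]
 [0.4734 0.0089 0.038 ]
 [0.4331 0.3998 0.038 ]]
[[ 0.6068 -0.3561  0.215 ]] [[ 0.445 -0.368  0.084]]
tape [[ 0.501 -0.528  0.02 ]]
```

Call:
drive_tool(
  series=[
    [[0, 0, -1.2], 6.5],
    [[0, 0, -1.2], 6.5],
    [[0, 0, -1.2], 6.5],
    [[0, 0, -1.2], 6.5],
    [[0, 0, -1.2], 6.5],
    [[0, 0, -1.2], 6.5],
    [[0, 0, -1.2], 6.5],
    [[0, 0, -1.2], 6.5],
    [[0, 0, -1.2], 6.5],
    [[0, 0, -1.2], 6.5],
  ],
  jaw=8.5,
  grip_force=30,
)

```text
clock: 1.03
tool_pos: [0.2097, 0.6149, 0.3514]
tool_rot: [0.67, 0.742, -0.0, 0.0]
wrist_force: [-0.5, 0.1, -0.1]
gripper_width: 0.0849
gripper_force: 0.0
```

Call:
drive_tool(
  series=[
    [[-3.3, 2.1, 0], 0],
    [[-3.3, 2.1, 0], 0],
    [[-3.3, 2.1, 0], 0],
    [[-3.3, 2.1, 0], 0],
    [[-3.3, 2.1, 0], 0],
    [[-3.3, 2.1, 0], 0],
    [[-3.3, 2.1, 0], 0],
    [[-3.3, 2.1, 0], 0],
    [[-3.3, 2.1, 0], 0],
    [[-3.3, 2.1, 0], 0],
  ],
)

```text
clock: 1.87
tool_pos: [0.4548, 0.3078, 0.3513]
tool_rot: [0.668, 0.744, 0.0, -0.0]
wrist_force: [1.5, 0.0, 1.0]
gripper_width: 0.0851
gripper_force: 0.0
```

Call:
drive_tool(
  series=[
    [[-3.3, 2.1, 0], 0],
    [[-3.3, 2.1, 0], 0],
    [[0, 0, 0], 0],
    [[0, 0, 0], 0],
  ],
)

```text
clock: 2.2
tool_pos: [0.5049, 0.2445, 0.3514]
tool_rot: [0.671, 0.741, -0.0, 0.0]
wrist_force: [-0.3, 0.1, -0.1]
gripper_width: 0.085
gripper_force: 0.0
```

```bash
cat >> h.py <<'E'
def pose():
    st=robot.get_state(); X=R.from_quat(st['tool_rot']).as_matrix()
    phi=np.degrees(np.arctan2(X[1,0],X[0,0]))%360
    print('t',round(st['clock'],2),'p',np.round(st['tool_pos'],4),'phi',phi.round(1),'zax',X[:,2].round(3),'q',np.round(st['qpos'],2),'w',round(st['gripper_width'],4),'gf',np.round(st['gripper_force'],1),'F',np.round(st['wrist_force'],1))
    return np.array(st['tool_pos']),phi
def go(x,y,z,phi):
    "turn (deg, tool z), then shift in tool axes (cm)"
    p,f=pose(); a=np.radians(phi); d=np.array([x,y,z])-p
    t=(f-phi+180)%360-180
    print('turn',round(t,1),'shift cm',np.round(100*np.array([d[0]*np.cos(a)+d[1]*np.sin(a),d[0]*np.sin(a)-d[1]*np.cos(a),-d[2]]),2))
E
python3 - <<'E'
from h import *
pose(); s=snap('wrist','w1.png'); I=s['img']
C={'tin':(.5493,.358),'tube':(.559,.265),'sq':(.569,.171),'rnd':(.579,.078)}
for (n,c),z in zip(C.items(),(.04,.04,.04,.04)):
    u=proj(s,[[*c,z]])[0]; print(n,u.round(1))
E
```

```text
t 2.2 p [0.5049 0.2445 0.3514] phi 95.7 zax [ 0.    -0.001 -1.   ] q [-1.    0.13  0.53  1.68 -0.07  1.34 -0.36] w 0.085 gf 0.0 F [-0.3  0.1 -0.1]
tin [356.8  73.1]
tube [355.2 143.8]
sq [353.6 208.7]
rnd [352.2 266.4]
```

View pics/w1.png

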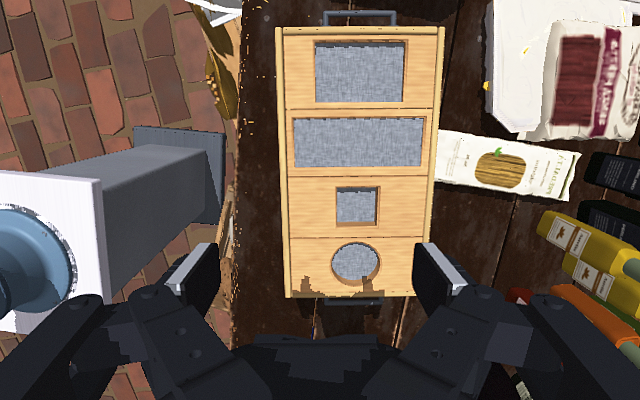

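The wrist view shows the tray upright, corners about (279,27), (445,25), (414,296), (286,297). Pockets top to bottom are tin (359,71), tube (358,142), square (357,206) and round (356,263). I'll fit them now.

```bash
python3 - <<'E'
from h import *
s=snap('wrist'); I=s['img']
c=blob(I,(8,60,90),(28,200,255),(265,12,455,302))
h=cv2.convexHull(c.astype(np.int32)); q=cv2.approxPolyDP(h,8,True).reshape(-1,2); print(q.tolist()); w=ray(s,q,.038)[:,:2]; print((w*1000).round(1).tolist()); print(wrect(s,c,.038))
for n,b,z in(('tin',(310,35,410,106),.028),('tube',(288,113,428,172),.033),('sq',(330,182,384,230),.016),('rnd',(325,238,386,288),.016)):
    cc=blob(I,(80,5,90),(130,110,255),b); print(n,cv2.boundingRect(cc.astype(np.int32)),wrect(s,cc,z))
E
```

```text
[[445, 30], [417, 297], [286, 301], [277, 29], [350, 20]]
[[654.9, 428.5], [689.6, 36.9], [481.1, 8.7], [437.3, 405.2], [529.9, 425.8]]
(array([566.6, 223.4], dtype=float32), [410.1, 228.9], np.float32(-84.3))
tin (317, 46, 88, 60) (array([553.5, 359.4], dtype=float32), [76.9, 118.2], np.float32(6.1))
tube (295, 121, 129, 48) (array([563.5, 266.8], dtype=float32), [66.5, 179.6], np.float32(6.2))
sq (338, 191, 38, 33) (array([575., 170.], dtype=float32), [51.6, 57.2], np.float32(6.0))
rnd (333, 246, 45, 36) (array([585.2,  74.4], dtype=float32), [62.9, 70.9], np.float32(28.9))
```

Call:
drive_tool(
  series=[
    [[-3.54, -0.72, 0.63], 0],
    [[-3.54, -0.72, 0.63], 0],
    [[-3.54, -0.72, 0.63], 0],
    [[-3.54, -0.72, 0.63], 0],
    [[-3.54, -0.72, 0.63], 0],
    [[-3.54, -0.72, 0.63], 0],
    [[-3.54, -0.72, 0.63], 0],
    [[-3.54, -0.72, 0.63], 0],
  ],
)

```text
clock: 2.97
tool_pos: [0.4756, -0.0383, 0.3006]
tool_rot: [0.666, 0.746, 0.001, -0.0]
wrist_force: [1.8, 0.1, -0.1]
gripper_width: 0.085
gripper_force: 0.0
```

Call:
drive_tool(
  series=[
    [[-3.54, -0.72, 0.63], 0],
    [[-3.54, -0.72, 0.63], 0],
    [[-3.54, -0.72, 0.63], 0],
    [[-3.54, -0.72, 0.63], 0],
    [[-3.54, -0.72, 0.63], 0],
    [[-3.54, -0.72, 0.63], 0],
    [[-3.54, -0.72, 0.63], 0],
    [[-3.54, -0.72, 0.63], 0],
    [[0, 0, 0], 0],
    [[0, 0, 0], 0],
  ],
)

```text
clock: 3.8
tool_pos: [0.4484, -0.3279, 0.2496]
tool_rot: [0.669, 0.743, -0.001, -0.001]
wrist_force: [0.7, -0.7, -0.6]
gripper_width: 0.085
gripper_force: 0.0
```

```bash
python3 - <<'E'
from h import *
pose(); s=snap('wrist','w2.png'); I=s['img']
print(proj(s,[[.447,-.368,.084],[.604,-.35,.217],[.60,-.35,0]]).round(0))
try: print('lid',wrect(s,blob(I,(50,60,15),(95,255,160),(200,100,440,390)),.084))
except Exception as e: print(e)
E
```

```text
t 3.8 p [ 0.4484 -0.3279  0.2496] phi 96.0 zax [-0.002 -0.001 -1.   ] q [-0.3   0.29  1.01  1.84 -0.26  1.16  0.91] w 0.085 gf 0.0 F [ 0.7 -0.7 -0.6]
[[310. 215.]
 [558. 281.]
 [434. 192.]]
lid (array([ 449.7, -365.9], dtype=float32), [60.9, 59.1], np.float32(-84.0))
```

View pics/w2.png

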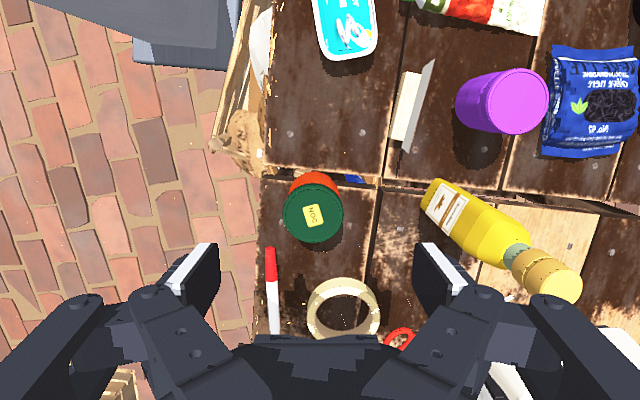

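The wrist view shows the jar lid at (313,212), the bottle stopper at (553,284) with its base near (440,200), and the purple jar at (500,100). The jar is clear of everything else, so I'll grasp it.

Call:
drive_tool(
  series=[
    [[-2.0, -0.2, 0], 0],
    [[-1.9, -0.2, 0], 0],
    [[0, 0, 3.7], 0],
    [[0, 0, 3.7], 0],
    [[0, 0, 3.7], 0],
    [[0, 0, 3.7], 0],
    [[0, 0, 1.9], 0],
    [[0, 0, 1.9], 0],
    [[0, 0, 1.9], 0],
    [[0, 0, 1.8], 0],
  ],
)

```text
clock: 4.68
tool_pos: [0.4523, -0.3617, 0.0262]
tool_rot: [0.666, 0.746, 0.002, -0.001]
wrist_force: [1.0, 0.5, 0.1]
gripper_width: 0.085
gripper_force: 0.0
```

Call:
drive_tool(
  series=[
    [[0, 0, 0], 0],
    [[0, 0, 0], 0],
    [[0, 0, 0], 0],
    [[0, 0, 0], 0],
    [[0, 0, 0], 0],
    [[0, 0, 0], 0],
    [[0, 0, 0], 0],
    [[0, 0, 0], 0],
  ],
  jaw=5.5,
  grip_force=35,
)

```text
clock: 5.35
tool_pos: [0.4495, -0.3662, 0.0276]
tool_rot: [0.668, 0.744, 0.0, 0.0]
wrist_force: [-0.7, -0.4, -3.5]
gripper_width: 0.0625
gripper_force: 39.1
```

```bash
python3 - <<'E'
from h import *
pose(); s=snap('wrist','w3.png')
go(.5835,.08,.2,96)
E
```

```text
t 5.35 p [ 0.4495 -0.3662  0.0276] phi 96.2 zax [ 0. -0. -1.] q [ 0.01  0.65  0.76  1.93 -0.61  0.81  1.21] w 0.0625 gf 39.1 F [-0.7 -0.4 -3.5]
t 5.4 p [ 0.4494 -0.3662  0.0276] phi 96.2 zax [ 0. -0. -1.] q [ 0.01  0.65  0.76  1.93 -0.61  0.81  1.21] w 0.0628 gf 39.1 F [-0.4 -0.5 -3.5]
turn 0.2 shift cm [ 42.98  18.   -17.24]
```

View pics/w3.png

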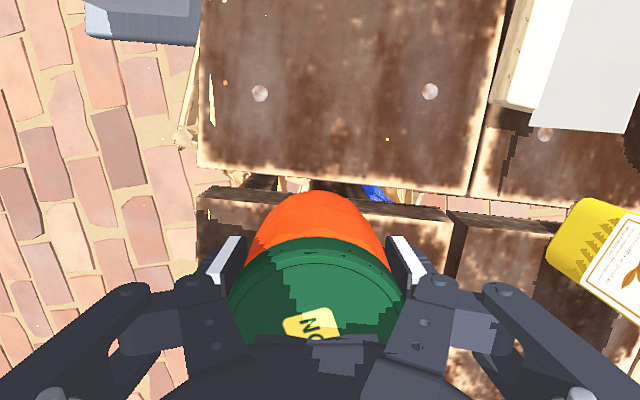

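The jar is gripped, with 62.5 mm measured between the fingers and the pads on the glass below the lid. I'll lift it and carry it.

Call:
drive_tool(
  series=[
    [[0, 0, -0.8], 0],
    [[0, 0, -1.6], 0],
    [[0, 0, -2.4], 0],
    [[0, 0, -2.6], 0],
    [[0, 0, -2.6], 0],
    [[0, 0, -2.6], 0],
    [[0, 0, -2.4], 0],
    [[0.8, 0.3, -1.6], 0],
    [[1.6, 0.7, -0.7], 0],
    [[2.4, 1.0, 0], 0],
  ],
)

```text
clock: 6.23
tool_pos: [0.4636, -0.3206, 0.204]
tool_rot: [0.671, 0.742, -0.0, 0.003]
wrist_force: [0.2, -0.3, -3.2]
gripper_width: 0.063
gripper_force: 39.8
```

Call:
drive_tool(
  series=[
    [[3.0, 1.25, 0], 0],
    [[3.0, 1.25, 0], 0],
    [[3.0, 1.25, 0], 0],
    [[3.0, 1.25, 0], 0],
    [[3.0, 1.25, 0], 0],
    [[3.0, 1.25, 0], 0],
    [[3.0, 1.25, 0], 0],
    [[3.0, 1.25, 0], 0],
    [[3.0, 1.25, 0], 0],
    [[3.0, 1.25, 0], 0],
  ],
)

```text
clock: 7.07
tool_pos: [0.5561, -0.0036, 0.201]
tool_rot: [0.669, 0.744, 0.0, -0.0]
wrist_force: [0.4, -0.6, -3.0]
gripper_width: 0.0629
gripper_force: 39.8
```

Call:
drive_tool(
  series=[
    [[2.6, 1.1, 0], 0],
    [[2.2, 0.9, 0], 0],
    [[1.8, 0.75, 0], 0],
    [[1.2, 0.5, 0], 0],
    [[0.4, 0.2, 0], 0],
    [[0, 0, 0], 0],
    [[0, 0, 0], 0],
    [[0, 0, 0], 0],
  ],
)

```text
clock: 7.73
tool_pos: [0.5813, 0.0778, 0.2006]
tool_rot: [0.669, 0.743, -0.001, 0.0]
wrist_force: [-0.1, -0.5, -2.4]
gripper_width: 0.0627
gripper_force: 39.8
```

```bash
python3 - <<'E'
from h import *
go(.5835,.08,.0436,96); s=snap('wrist','w4.png')
E
```

```text
t 7.73 p [0.5813 0.0778 0.2006] phi 96.0 zax [-0.    -0.001 -1.   ] q [-0.91  0.39  0.87  1.82 -0.34  1.09  0.19] w 0.0627 gf 39.8 F [-0.1 -0.5 -2.4]
turn -0.0 shift cm [ 0.19  0.24 15.7 ]
```

View pics/w4.png

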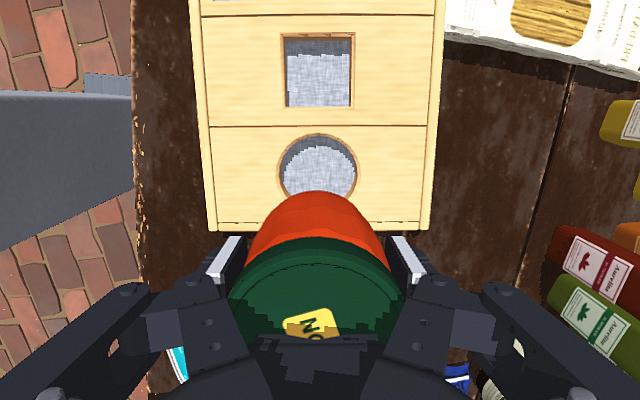

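The jar is held over the tray. The square pocket opening spans (281–355, 33–108). The round one spans x 279–357 with its top at y 133, and the insert seam is at y 126. I'll check these against my pocket estimates.

```bash
python3 - <<'E'
from h import *
s=snap('wrist')
P=ray(s,[(281,33),(355,33),(355,108),(281,108),(279,172),(357,172),(318,133),(318,126)],.04)[:,:2]
print((P*1000).round(1).tolist(),'sq',(P[:4].mean(0)*1000).round(1))
L=ray(s,[(228,300),(405,300),(316,237)],.257)[:,:2]; print((L*1000).round(1).tolist())
print(proj(s,[[.5835,.08,.04],[.5735,.1734,.04]]).round(1))
E
```

```text
[[539.3, 201.8], [602.8, 208.4], [610.9, 145.7], [544.4, 138.7], [547.1, 79.8], [620.6, 87.4], [580.0, 119.9], [579.4, 126.2]] sq [574.4 173.7]
[[555.0, 84.7], [608.3, 90.2], [579.4, 108.0]]
[[317.2 175.6]
 [317.   71.4]]
```

Call:
drive_tool(
  series=[
    [[0.2, 0.24, 1.0], 0],
    [[0, 0, 2.0], 0],
    [[0, 0, 2.5], 0],
    [[0, 0, 2.5], 0],
    [[0, 0, 2.0], 0],
    [[0, 0, 1.5], 0],
    [[0, 0, 1.0], 0],
    [[0, 0, 0.7], 0],
    [[0, 0, 0.5], 0],
    [[0, 0, 0.4], 0],
  ],
)

```text
clock: 8.67
tool_pos: [0.5847, 0.0828, 0.0597]
tool_rot: [0.668, 0.744, 0.001, 0.0]
wrist_force: [0.5, -0.4, -2.7]
gripper_width: 0.0633
gripper_force: 39.8
```

Call:
drive_tool(
  series=[
    [[0, 0, 0.4], 0],
    [[0, 0, 0.3], 0],
    [[0, 0, 0.3], 0],
    [[0, 0, 0.2], 0],
    [[0, 0, 0], 0],
    [[0, 0, 0], 0],
    [[0, 0, 0], 0],
  ],
)

```text
clock: 9.25
tool_pos: [0.5841, 0.0829, 0.0477]
tool_rot: [0.668, 0.744, 0.0, 0.0]
wrist_force: [0.5, 0.9, -4.1]
gripper_width: 0.0627
gripper_force: 39.8
```

Call:
drive_tool(
  series=[
    [[-0.15, 0, 0.1], 0],
    [[-0.1, 0, 0.1], 0],
    [[0, 0, 0.1], 0],
    [[0, 0, 0.05], 0],
    [[0, 0, 0], 0],
    [[0, 0, 0], 0],
  ],
)

```text
clock: 9.75
tool_pos: [0.5841, 0.0804, 0.0439]
tool_rot: [0.668, 0.744, -0.0, -0.0]
wrist_force: [0.1, 0.6, -3.3]
gripper_width: 0.063
gripper_force: 39.8
```

```bash
python3 - <<'E'
from h import *
pose(); s=snap('wrist','w5.png')
E
```

```text
t 9.75 p [0.5841 0.0804 0.0439] phi 96.2 zax [-0. -0. -1.] q [-0.77  0.61  0.71  1.9  -0.53  0.83  0.33] w 0.063 gf 39.8 F [ 0.1  0.6 -3.3]
```

View pics/w5.png

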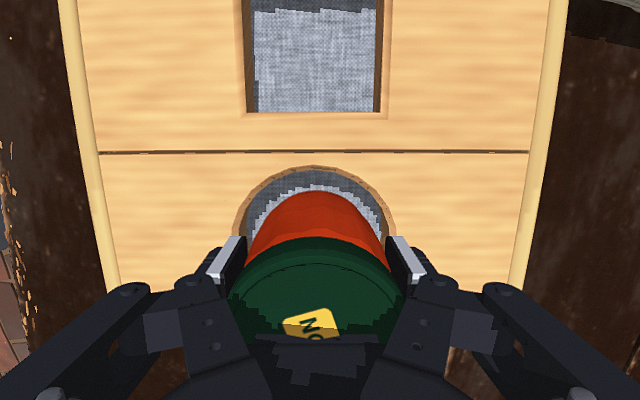

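The jar sits inside the round pocket, with felt visible all round its base near (316,190). I'll lower it the last bit until the load shifts to the felt.

Call:
drive_tool(
  series=[
    [[0, 0, 0.05], 0],
    [[0, 0, 0.05], 0],
    [[0, 0, 0], 0],
    [[0, 0, 0], 0],
  ],
)

```text
clock: 10.13
tool_pos: [0.5843, 0.0803, 0.0432]
tool_rot: [0.668, 0.744, 0.0, 0.0]
wrist_force: [-0.6, -0.2, -2.2]
gripper_width: 0.0627
gripper_force: 39.9
```

Call:
drive_tool(
  series=[
    [[0, 0, 0.05], 0],
    [[0, 0, 0.05], 0],
    [[0, 0, 0], 0],
    [[0, 0, 0], 0],
  ],
)

```text
clock: 10.47
tool_pos: [0.5844, 0.0803, 0.0431]
tool_rot: [0.668, 0.744, 0.0, -0.0]
wrist_force: [-3.4, -0.5, 5.5]
gripper_width: 0.0629
gripper_force: 40.4
```

The jar is seated: the force reversed to +5.5 N. I'll release it, rise, and go above the bottle.

Call:
drive_tool(
  series=[
    [[0, 0, 0], 0],
    [[0, 0, 0], 0],
    [[0, 0, 0], 0],
    [[0, 0, 0], 0],
    [[0, 0, -1.0], 0],
    [[0, 0, -2.0], 0],
    [[0, 0, -3.0], 0],
    [[0, 0, -3.5], 0],
    [[0, 0, -3.5], 0],
    [[0, 0, -3.5], 0],
  ],
  jaw=8.5,
)

```text
clock: 11.3
tool_pos: [0.5839, 0.0799, 0.209]
tool_rot: [0.668, 0.744, -0.0, 0.0]
wrist_force: [0.8, 0.5, -0.1]
gripper_width: 0.0851
gripper_force: 0.0
```

Call:
drive_tool(
  series=[
    [[0, 0, -3.5], 0],
    [[-2.0, -0.1, -3.0], 0],
    [[-3.5, -0.2, -2.5], 0],
    [[-3.5, -0.2, 0], 0],
    [[-3.5, -0.2, 0], 0],
    [[-3.5, -0.2, 0], 0],
    [[-3.5, -0.2, 0], 0],
    [[-3.5, -0.2, 0], 0],
    [[-3.5, -0.2, 0], 0],
    [[-3.5, -0.2, 0], 0],
  ],
)

```text
clock: 12.13
tool_pos: [0.5992, -0.2203, 0.2969]
tool_rot: [0.668, 0.744, 0.0, 0.0]
wrist_force: [-0.3, 0.4, 0.2]
gripper_width: 0.0849
gripper_force: 0.0
```

Call:
drive_tool(
  series=[
    [[-3.5, -0.3, 0], 0],
    [[-3.0, -0.3, 0], 0],
    [[-1.5, -0.2, 0], 0],
    [[0, 0, 0], 0],
    [[0, 0, 0], 0],
  ],
)

```text
clock: 12.55
tool_pos: [0.5992, -0.3004, 0.2967]
tool_rot: [0.669, 0.743, -0.0, 0.0]
wrist_force: [0.0, 0.8, -0.3]
gripper_width: 0.0855
gripper_force: 0.0
```

```bash
python3 - <<'E'
from h import *
pose(); s=snap('wrist','w6.png')
t=snap('top','t6.png')
print(proj(s,[[.604,-.35,.217],[.604,-.35,0]]).round(0))
print('jar in tray',wrect(t,blob(t['img'],(55,80,20),(95,255,160),(262,170,300,215)),.1))
E
```

```text
t 12.55 p [ 0.5992 -0.3004  0.2967] phi 96.0 zax [ 0. -0. -1.] q [-0.25  0.51  0.93  1.5  -0.42  1.34  0.82] w 0.0855 gf 0.0 F [ 0.   0.8 -0.3]
[[314. 265.]
 [315. 192.]]
jar in tray (array([581.2,  74.6], dtype=float32), [56.3, 54.9], np.float32(-44.8))
```

View pics/w6.png

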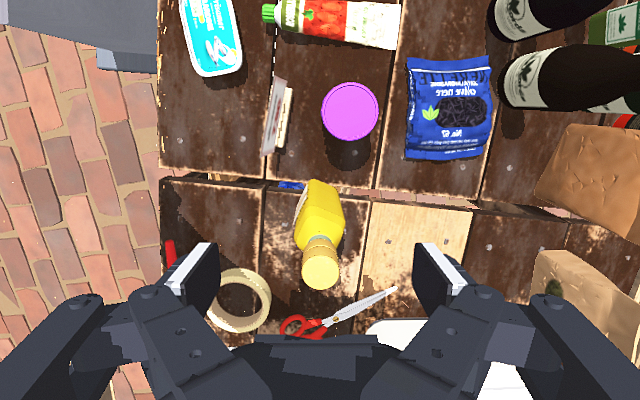

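The wrist view shows the bottle stopper's top at (320,272) and its base edge at about (315,180). The purple jar at (350,110) is clear. I'll measure the stopper and the body yaw.

```bash
python3 - <<'E'
from h import *
s=snap('wrist'); I=s['img']
c=blob(I,(12,120,120),(32,255,255),(280,170,360,300))
h=cv2.approxPolyDP(cv2.convexHull(c.astype(np.int32)),1.5,True).reshape(-1,2); print(h.tolist())
print('base z0',(ray(s,h,0)[:,:2]*1000).round(0).tolist()); print('z.112',(ray(s,h,.112)[:,:2]*1000).round(0).tolist())
st=blob(I,(15,100,120),(24,235,255),(300,248,345,295)); (x,y),r=cv2.minEnclosingCircle(st.astype(np.int32)); print('stop',x,y,r,(ray(s,[(x,y),(320,272)],.217)*1000).round(1).tolist())
cv2.imwrite('pics/c6.png',cv2.resize(I[170:300,270:370,::-1],None,fx=4.5,fy=4.5,interpolation=cv2.INTER_CUBIC))
E
```

```text
[[309, 181], [324, 181], [336, 186], [338, 190], [343, 226], [336, 279], [332, 289], [327, 291], [299, 281], [292, 271], [291, 237], [301, 185]]
base z0 [[596.0, -332.0], [617.0, -329.0], [634.0, -335.0], [638.0, -340.0], [652.0, -392.0], [652.0, -478.0], [649.0, -495.0], [641.0, -499.0], [597.0, -487.0], [585.0, -471.0], [579.0, -417.0], [586.0, -338.0]]
z.112 [[596.0, -306.0], [611.0, -304.0], [624.0, -308.0], [627.0, -312.0], [637.0, -351.0], [638.0, -415.0], [635.0, -428.0], [629.0, -431.0], [597.0, -422.0], [588.0, -410.0], [583.0, -370.0], [588.0, -311.0]]
stop 319.0 267.1428527832031 24.949024200439453 [[609.8, -347.3, 217.0], [611.0, -351.3, 217.0]]
```

View pics/c6.png

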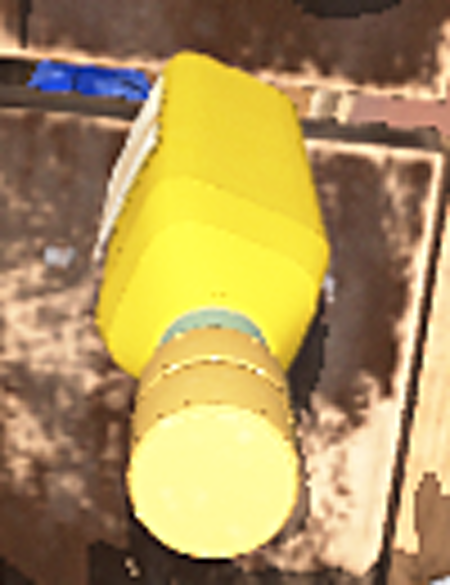

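```bash
python3 - <<'E'
from h import *
s=snap('wrist')
f=lambda *a:[(x/4.5+270-.4,y/4.5+170-.4) for x,y in a]
print('top',(ray(s,f((214,480)),.217)*1000).round(1))
for a,z in((f((190,54),(285,90)),0),(f((168,173),(300,222)),.108)):
    P=ray(s,a,z)[:,:2]*1000; d=P[1]-P[0]; print(P.round(0).tolist(),np.degrees(np.arctan2(d[1],d[0])).round(1),P.mean(0).round(1))
s2=cv2.imread('pics/c6.png')
go(.609,-.352,.178,96)
E
```

```text
top [[ 609.6 -354.4  217. ]]
[[601.0, -331.0], [631.0, -339.0]] -14.9 [ 615.8 -335.4]
[[597.0, -336.0], [630.0, -345.0]] -15.0 [ 613.4 -340.2]
t 12.75 p [ 0.6011 -0.2963  0.2961] phi 96.4 zax [ 0.     0.002 -1.   ] q [-0.25  0.51  0.93  1.5  -0.42  1.34  0.82] w 0.0853 gf 0.0 F [ 0.3 -0.2 -0.2]
turn 0.4 shift cm [-5.62  0.2  11.81]
```

Call:
drive_tool(
  series=[
    [[0, 0, 0], 7],
    [[0, 0, 0], 7],
    [[0, 0, 0], 7],
    [[-1.5, 0.7, 0], 0],
    [[-2.2, 1.0, 0], 0],
    [[-1.5, 0.6, 0], 0],
    [[0, 0, 0], 0],
    [[0, 0, 0], 0],
    [[0, 0, 0], 0],
  ],
)

```text
clock: 13.5
tool_pos: [0.6098, -0.353, 0.296]
tool_rot: [0.792, 0.611, 0.001, -0.001]
wrist_force: [-0.7, 0.7, -0.1]
gripper_width: 0.085
gripper_force: 0.0
```

```bash
python3 - <<'E'
from h import *
s=snap('wrist','w7.png'); pose(); pose()
I=s['img']; u=proj(s,[[.609,-.3555,.217]])[0]; print(u)
st=blob(I,(15,80,120),(30,255,255),(u[0]-50,u[1]-40,u[0]+50,u[1]+45)).astype(np.int32)
print(cv2.boundingRect(st))
for y in range(int(u[1])-30,int(u[1])+45,10):
    r=st[st[:,1]==y]; print(y,r[:,0].min() if len(r) else 0,r[:,0].max() if len(r) else 0)
p,f=pose(); print('tcp@.2',proj(s,[[p[0],p[1],.217]]))
E
```

```text
t 13.55 p [ 0.61   -0.3527  0.296 ] phi 75.3 zax [ 0.     0.002 -1.   ] q [-0.16  0.61  0.98  1.41 -0.51  1.39  0.57] w 0.085 gf 0.0 F [ 0.5  0.1 -2. ]
t 13.55 p [ 0.61   -0.3527  0.296 ] phi 75.3 zax [ 0.     0.002 -1.   ] q [-0.16  0.61  0.98  1.41 -0.51  1.39  0.57] w 0.085 gf 0.0 F [ 0.5  0.1 -2. ]
[314.2422599  206.35358277]
(292, 166, 47, 60)
176 292 338
186 292 337
196 294 335
206 295 335
216 298 332
226 0 0
236 0 0
246 0 0
t 13.55 p [ 0.61   -0.3527  0.296 ] phi 75.3 zax [ 0.     0.002 -1.   ] q [-0.16  0.61  0.98  1.41 -0.51  1.39  0.57] w 0.085 gf 0.0 F [ 0.5  0.1 -2. ]
tcp@.2 [[314.56509674 202.40548872]]
```

View pics/w7.png

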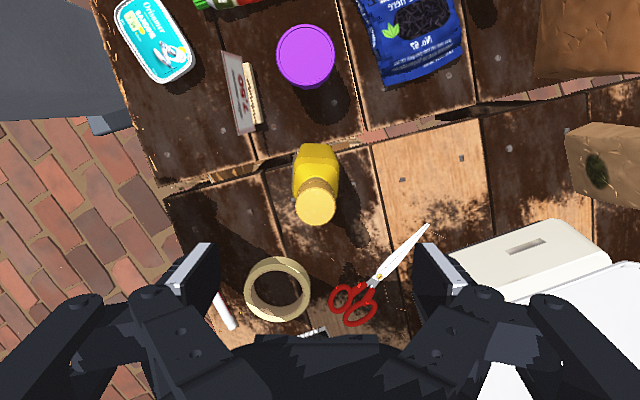

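The stopper is at (315,207), centred between the fingers, and the bottle's body is square to the gripper. I'll descend and grip the stopper.

Call:
drive_tool(
  series=[
    [[-0.3, 0, 1.0], 0],
    [[0, 0, 2.0], 0],
    [[0, 0, 2.5], 0],
    [[0, 0, 2.5], 0],
    [[0, 0, 1.8], 0],
    [[0, 0, 1.2], 0],
    [[0, 0, 0.6], 0],
    [[0, 0, 0], 0],
    [[0, 0, 0], 0],
  ],
)

```text
clock: 14.3
tool_pos: [0.6086, -0.3581, 0.1808]
tool_rot: [0.792, 0.61, 0.0, 0.0]
wrist_force: [0.5, -0.6, 0.7]
gripper_width: 0.0849
gripper_force: 0.0
```

Call:
drive_tool(
  series=[
    [[0, 0, 0], 0],
    [[0, 0, 0], 0],
    [[0, 0, 0], 0],
    [[0, 0, 0], 0],
    [[0, 0, 0], 0],
    [[0, 0, 0], 0],
    [[0, 0, 0], 0],
    [[0, 0, 0], 0],
    [[0, 0, 0], 0],
    [[0, 0, 0], 0],
  ],
  jaw=2.0,
  grip_force=45,
)

```text
clock: 15.13
tool_pos: [0.6085, -0.3584, 0.181]
tool_rot: [0.792, 0.61, 0.0, 0.001]
wrist_force: [-0.4, -0.2, 4.7]
gripper_width: 0.0278
gripper_force: 45.3
```

Call:
drive_tool(
  series=[
    [[0, 0, 0], 0],
    [[0, 0, 0], 0],
  ],
)

```text
clock: 15.3
tool_pos: [0.6085, -0.3584, 0.181]
tool_rot: [0.792, 0.61, 0.0, 0.001]
wrist_force: [-0.2, 0.4, 5.9]
gripper_width: 0.028
gripper_force: 45.4
```

Call:
drive_tool(
  series=[
    [[0, 0, -0.3], 0],
    [[0, 0, -0.7], 0],
    [[0, 0, -1.2], 0],
    [[0, 0, -1.8], 0],
    [[0, 0, -2.2], 0],
    [[0, 0, -2.4], 0],
    [[0, 0, -2.2], 0],
    [[0, 0, -1.8], 0],
    [[0, 0, -1.0], 0],
    [[0, 0, -0.4], 0],
  ],
)

```text
clock: 16.13
tool_pos: [0.6085, -0.3588, 0.3224]
tool_rot: [0.793, 0.61, 0.0, 0.001]
wrist_force: [0.5, 0.2, -5.1]
gripper_width: 0.0279
gripper_force: 44.8
```

Call:
drive_tool(
  series=[
    [[0, 0, 0], -2],
    [[0, 0, 0], -4],
    [[0, 0, 0], -5],
    [[0, 0, 0], -5],
    [[0, 0, 0], -3],
    [[0, 0, 0], -2],
    [[0, 0, 0], 0],
    [[0, 0, 0], 0],
  ],
)

```text
clock: 16.8
tool_pos: [0.6076, -0.3575, 0.3186]
tool_rot: [0.668, 0.744, -0.0, -0.001]
wrist_force: [0.1, 0.2, -4.8]
gripper_width: 0.0282
gripper_force: 44.8
```

```bash
python3 - <<'E'
from h import *
go(.5735,.1734,.32,96.1)
E
```

```text
t 16.8 p [ 0.6076 -0.3575  0.3186] phi 96.1 zax [-0.002  0.001 -1.   ] q [-0.12  0.57  0.91  1.37 -0.45  1.42  0.89] w 0.0282 gf 44.8 F [ 0.1  0.2 -4.8]
turn 0.0 shift cm [53.15  2.25 -0.14]
```

Call:
drive_tool(
  series=[
    [[0.6, 0, 0], 0],
    [[1.2, 0, 0], 0],
    [[1.8, 0.1, 0], 0],
    [[2.4, 0.1, 0], 0],
    [[2.8, 0.1, 0], 0],
    [[2.8, 0.1, 0], 0],
    [[2.8, 0.1, 0], 0],
    [[2.8, 0.1, 0], 0],
    [[2.8, 0.1, 0], 0],
    [[2.8, 0.1, 0], 0],
  ],
)

```text
clock: 17.63
tool_pos: [0.5909, -0.1288, 0.3199]
tool_rot: [0.668, 0.744, 0.0, -0.0]
wrist_force: [1.1, -0.0, -4.4]
gripper_width: 0.0279
gripper_force: 44.8
```

Call:
drive_tool(
  series=[
    [[2.8, 0.15, 0], 0],
    [[2.8, 0.15, 0], 0],
    [[2.8, 0.15, 0], 0],
    [[2.8, 0.15, 0], 0],
    [[2.8, 0.15, 0], 0],
    [[2.8, 0.15, 0], 0],
    [[2.6, 0.15, 0], 0],
    [[2.4, 0.1, 0], 0],
    [[2.2, 0.1, 0], 0],
    [[1.8, 0.1, 0], 0],
  ],
)

```text
clock: 18.47
tool_pos: [0.5764, 0.1303, 0.3199]
tool_rot: [0.668, 0.745, 0.0, -0.001]
wrist_force: [0.6, 1.6, -4.1]
gripper_width: 0.0279
gripper_force: 44.8
```

Call:
drive_tool(
  series=[
    [[1.4, 0.05, 0], 0],
    [[1.1, 0.05, 0], 0],
    [[0.9, 0, 0], 0],
    [[0.6, 0, 0], 0],
    [[0.4, 0, 0], 0],
    [[0, 0, 0], 0],
    [[0, 0, 0], 0],
    [[0, 0, 0], 0],
    [[0, 0, 0], 0],
  ],
)

```text
clock: 19.22
tool_pos: [0.5739, 0.1699, 0.3203]
tool_rot: [0.669, 0.743, -0.0, 0.0]
wrist_force: [-0.7, -0.3, -4.7]
gripper_width: 0.0281
gripper_force: 44.8
```

```bash
python3 - <<'E'
from h import *
s=snap('wrist','w8.png');t=snap('scene','s8.png'); go(.5735,.1734,.197,96.1)
u=proj(t,[[.5735,.1734,.16]])[0].astype(int); print(u)
a=cv2.resize(t['img'][u[1]-75:u[1]+75,u[0]-75:u[0]+75,::-1],(400,400),interpolation=cv2.INTER_CUBIC)
b=s['img'][:,120:520,::-1]
cv2.imwrite('pics/v8.png',np.hstack([a,b]))
E
```

```text
t 19.32 p [0.5738 0.1704 0.3203] phi 96.1 zax [ 0. -0. -1.] q [-1.08  0.29  0.89  1.65 -0.23  1.31 -0.05] w 0.0283 gf 44.8 F [-0.   0.5 -4.8]
turn -0.0 shift cm [ 0.3  -0.   12.33]
[306 134]
```

View pics/v8.png

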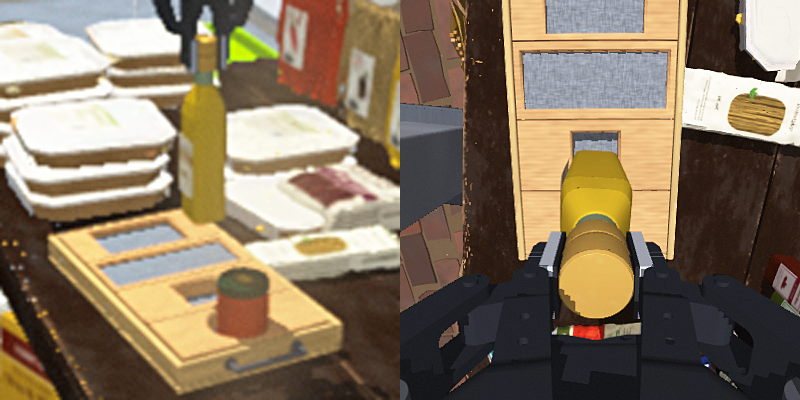

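Left (scene): the bottle hangs upright over the tray, and the jar stands upright in its pocket. Right (wrist): the bottle's base edge runs (572–624,153) in front of the square pocket (571–620,131). I'll measure the base against the TCP.

```bash
python3 - <<'E'
from h import *
s=snap('wrist'); I=s['img']; p,f=pose()
c=blob(I,(12,110,90),(32,255,255),(275,140,370,240)).astype(np.int32)
h=cv2.approxPolyDP(cv2.convexHull(c),1.5,True).reshape(-1,2); print(h.tolist())
a=np.radians(f); X=np.array([[np.cos(a),np.sin(a)],[np.sin(a),-np.cos(a)]])
for z in(.139,.25): print(z,[((X@(q[:2]-p[:2]))*1000).round(0).tolist() for q in ray(s,h,z)])
E
```

```text
t 19.37 p [0.5738 0.1707 0.3202] phi 96.1 zax [ 0.  0. -1.] q [-1.08  0.29  0.88  1.65 -0.23  1.31 -0.05] w 0.028 gf 44.8 F [-0.1  0.  -4. ]
[[369, 140], [369, 239], [286, 239], [275, 230], [275, 140]]
0.139 [[33.0, 54.0], [-72.0, 58.0], [-72.0, -31.0], [-62.0, -42.0], [33.0, -39.0]]
0.25 [[44.0, 36.0], [-25.0, 39.0], [-25.0, -20.0], [-18.0, -27.0], [44.0, -25.0]]
```

```bash
python3 - <<'E'
from h import *
s=snap('wrist'); I=s['img']; p,f=pose()
c=blob(I,(22,120,60),(33,255,255),(275,140,370,240)).astype(np.int32)
for y in(150,152,155,160,165,180,200):
    r=c[c[:,1]==y]; print(y,(r[:,0].min(),r[:,0].max()) if len(r) else 0,end=' ')
h=np.array([(291,160),(345,160),(318,150)])
a=np.radians(f); X=np.array([[np.cos(a),np.sin(a)],[np.sin(a),-np.cos(a)]])
print([((X@(q[:2]-p[:2]))*1000).round(0).tolist() for q in ray(s,h,.139)], cv2.boundingRect(c))
E
```

```text
t 19.42 p [0.5737 0.1708 0.3202] phi 96.1 zax [-0. -0. -1.] q [-1.08  0.29  0.88  1.65 -0.23  1.31 -0.05] w 0.028 gf 44.8 F [ 0.   0.3 -4.4]
150 (np.int32(304), np.int32(307)) 152 (np.int32(297), np.int32(332)) 155 (np.int32(295), np.int32(336)) 160 (np.int32(293), np.int32(338)) 165 (np.int32(291), np.int32(340)) 180 (np.int32(284), np.int32(347)) 200 (np.int32(281), np.int32(351)) [[13.0, -24.0], [13.0, 30.0], [23.0, 3.0]] (281, 150, 71, 90)
```

Call:
drive_tool(
  series=[
    [[0.25, 0, 0.8], 0],
    [[0, 0, 1.6], 0],
    [[0, 0, 2.2], 0],
    [[0, 0, 2.0], 0],
    [[0, 0, 1.4], 0],
    [[0, 0, 0.8], 0],
    [[0, 0, 0.4], 0],
    [[0, 0, 0], 0],
    [[0, 0, 0], 0],
  ],
)

```text
clock: 20.17
tool_pos: [0.5741, 0.1739, 0.2289]
tool_rot: [0.668, 0.744, 0.001, 0.0]
wrist_force: [0.4, -0.1, -3.5]
gripper_width: 0.0278
gripper_force: 44.9
```

```bash
python3 - <<'E'
from h import *
s=snap('wrist');t=snap('scene'); go(.5735,.1734,.197,96.1)
u=proj(t,[[.5735,.1734,.08]])[0].astype(int)
a=cv2.resize(t['img'][u[1]-50:u[1]+50,u[0]-50:u[0]+50,::-1],(400,400),interpolation=cv2.INTER_CUBIC)
cv2.imwrite('pics/v9.png',np.hstack([a,s['img'][:,120:520,::-1]]))
E
```

```text
t 20.27 p [0.5745 0.174  0.2296] phi 96.2 zax [ 0.002  0.001 -1.   ] q [-1.04  0.38  0.85  1.76 -0.31  1.14  0.01] w 0.0278 gf 44.9 F [-0.1  0.4 -5.1]
turn 0.1 shift cm [-0.04 -0.11  3.26]
```

View pics/v9.png

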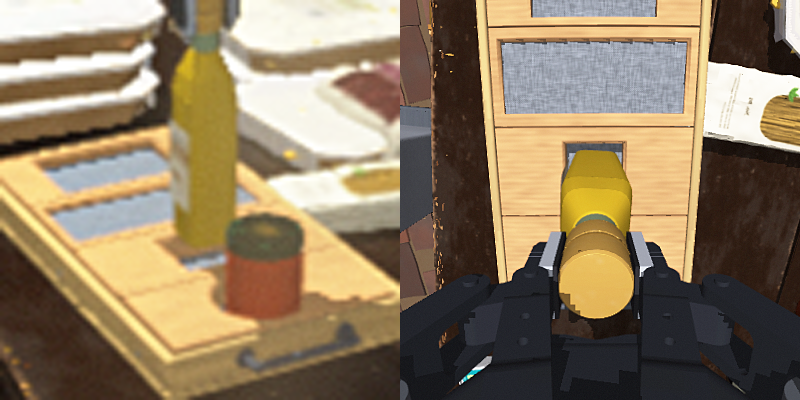

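The bottle's base is centred on the square pocket at (595,150), so I'll lower it slowly.

Call:
drive_tool(
  series=[
    [[0, -0.05, 0.3], 0],
    [[0, 0, 0.4], 0],
    [[0, 0, 0.5], 0],
    [[0, 0, 0.5], 0],
    [[0, 0, 0.4], 0],
    [[0, 0, 0.3], 0],
    [[0, 0, 0.2], 0],
    [[0, 0, 0.1], 0],
    [[0, 0, 0], 0],
    [[0, 0, 0], 0],
  ],
)

```text
clock: 21.1
tool_pos: [0.5731, 0.1737, 0.2012]
tool_rot: [0.668, 0.744, 0.0, 0.0]
wrist_force: [0.1, -0.2, -4.4]
gripper_width: 0.0278
gripper_force: 44.9
```

Call:
drive_tool(
  series=[
    [[0, 0, 0.1], 0],
    [[0, 0, 0.1], 0],
    [[0, 0, 0], 0],
    [[0, 0, 0], 0],
    [[0, 0, 0], 0],
  ],
)

```text
clock: 21.52
tool_pos: [0.5729, 0.1738, 0.1992]
tool_rot: [0.668, 0.744, 0.0, 0.0]
wrist_force: [0.8, -0.4, -4.2]
gripper_width: 0.0279
gripper_force: 44.9
```

Call:
drive_tool(
  series=[
    [[0, 0, 0.08], 0],
    [[0, 0, 0.07], 0],
    [[0, 0, 0], 0],
    [[0, 0, 0], 0],
    [[0, 0, 0], 0],
  ],
)

```text
clock: 21.93
tool_pos: [0.5729, 0.1737, 0.1976]
tool_rot: [0.668, 0.744, -0.0, 0.0]
wrist_force: [-0.4, 0.8, -4.8]
gripper_width: 0.0279
gripper_force: 44.9
```

Call:
drive_tool(
  series=[
    [[0, 0, 0.05], 0],
    [[0, 0, 0.05], 0],
    [[0, 0, 0], 0],
    [[0, 0, 0], 0],
    [[0, 0, 0], 0],
  ],
)

```text
clock: 22.35
tool_pos: [0.5731, 0.1738, 0.197]
tool_rot: [0.668, 0.744, 0.0, 0.0]
wrist_force: [-0.8, -0.1, -2.5]
gripper_width: 0.0282
gripper_force: 45.1
```

Call:
drive_tool(
  series=[
    [[0, 0, 0.04], 0],
    [[0, 0, 0], 0],
    [[0, 0, 0], 0],
  ],
)

```text
clock: 22.6
tool_pos: [0.5732, 0.1738, 0.197]
tool_rot: [0.668, 0.744, 0.0, 0.0]
wrist_force: [-2.2, -0.5, 1.9]
gripper_width: 0.028
gripper_force: 45.5
```

Call:
drive_tool(
  series=[
    [[0, 0, 0], 0],
    [[0, 0, 0], 0],
    [[0, 0, 0], 0],
    [[0, 0, 0], 0],
    [[0, 0, 0], 0],
    [[0, 0, -0.5], 0],
    [[0, 0, -1.5], 0],
    [[0, 0, -2.5], 0],
    [[0, 0, -2.5], 0],
    [[0, 0, -2.5], 0],
  ],
  jaw=6.5,
)

```text
clock: 23.43
tool_pos: [0.5728, 0.1735, 0.2924]
tool_rot: [0.668, 0.744, -0.0, 0.0]
wrist_force: [0.2, 0.1, -0.3]
gripper_width: 0.0651
gripper_force: 0.0
```

Call:
drive_tool(
  series=[
    [[0, 0, -2.5], 0],
    [[0, 0, 0], 0],
    [[0, 0, 0], 0],
  ],
  jaw=8.5,
)

```text
clock: 23.68
tool_pos: [0.5742, 0.1737, 0.3185]
tool_rot: [0.668, 0.744, 0.002, 0.001]
wrist_force: [-0.4, 0.6, -0.3]
gripper_width: 0.0853
gripper_force: 0.0
```

```bash
python3 - <<'E'
from h import *
s=snap('wrist'); t=snap('scene','s10.png'); I=s['img']
# stopper top centre in tray vs expected (z .233)
u=proj(s,[[.5735,.1734,.233]])[0]; print('exp px',u.round(0))
c=blob(I,(12,100,120),(24,255,255),(u[0]-60,u[1]-50,u[0]+60,u[1]+60)).astype(np.int32); print(cv2.boundingRect(c))
b=proj(t,[[.5735,.1734,.233],[.5735,.1734,.13],[.5735,.1734,.045]]).round(1); print('scene axis exp',b.tolist())
c=blob(t['img'],(18,100,60),(33,255,255),(b[0][0]-25,b[0][1]-6,b[0][0]+25,b[2][1]+8)).astype(np.int32)
for y in np.linspace(b[0][1]+3,b[2][1],8).astype(int):
    r=c[c[:,1]==y]; print(y,(r[:,0].min(),r[:,0].max()) if len(r) else 0,end=' ')
print(); go(.456,-.12,.25,104.7)
T=snap('top'); print('tin',wrect(T,blob(T['img'],(75,25,100),(110,255,255),(328,215,370,252)),.026))
E
```

```text
exp px [313. 200.]
(252, 150, 120, 110)
scene axis exp [[306.9, 112.3], [306.9, 142.6], [306.9, 166.0]]
115 (np.int32(302), np.int32(310)) 122 (np.int32(302), np.int32(310)) 129 (np.int32(301), np.int32(311)) 137 (np.int32(285), np.int32(313)) 144 (np.int32(298), np.int32(314)) 151 (np.int32(290), np.int32(321)) 158 (np.int32(303), np.int32(330)) 166 (np.int32(281), np.int32(312)) 
t 23.78 p [0.5723 0.1737 0.3156] phi 96.2 zax [-0.001 -0.    -1.   ] q [-1.08  0.3   0.88  1.66 -0.24  1.3  -0.05] w 0.0851 gf 0.0 F [-0.1  0.3  0.3]
turn -8.5 shift cm [-25.46 -18.71   6.56]
tin (array([ 456.5, -158.2], dtype=float32), [99.2, 56.4], np.float32(-73.9))
```

The bottle stands vertical in its pocket: its scene axis stays at about column 306 at every height. Next is the tin, starting with a look from above.

Call:
drive_tool(
  series=[
    [[0, 0, 0], -4.3],
    [[0, 0, 0], -4.2],
    [[-2.1, -1.6, 0], 0],
    [[-2.5, -1.8, 0], 0],
    [[-2.5, -1.8, 0], 0],
    [[-2.5, -1.8, 0], 0],
    [[-2.5, -1.8, 0], 0],
    [[-2.5, -1.8, 1], 0],
    [[-2.5, -1.8, 1], 0],
    [[-2.5, -1.8, 1], 0],
  ],
)

```text
clock: 24.67
tool_pos: [0.4835, -0.0529, 0.2847]
tool_rot: [0.611, 0.792, -0.001, -0.001]
wrist_force: [0.7, -0.5, 1.2]
gripper_width: 0.0849
gripper_force: 0.0
```

Call:
drive_tool(
  series=[
    [[-2.5, -1.8, 1], 0],
    [[-2.4, -1.8, 1], 0],
    [[-1, -0.9, 1.5], 0],
    [[0, 0, 0], 0],
    [[0, 0, 0], 0],
    [[0, 0, 0], 0],
  ],
)

```text
clock: 25.17
tool_pos: [0.4569, -0.1189, 0.2512]
tool_rot: [0.61, 0.792, -0.0, -0.0]
wrist_force: [0.0, 1.1, 1.3]
gripper_width: 0.0851
gripper_force: 0.0
```

```bash
python3 - <<'E'
from h import *
s=snap('wrist','w11.png'); I=s['img']; pose()
u=proj(s,[[.456,-.158,.026]])[0]; print(u)
hsv=cv2.cvtColor(I,cv2.COLOR_RGB2HSV)
for lo,hi in(((75,60,100),(110,255,255)),((70,8,120),(115,255,255))):
    c=blob(I,lo,hi,(u[0]-110,max(0,u[1]-110),u[0]+110,u[1]+100)); print(cv2.boundingRect(c.astype(np.int32)),wrect(s,c,.026))
v=proj(s,[[.602,-.121,.012],[.57,-.121,.012]]); print('tube px',v)
E
```

```text
t 25.22 p [ 0.4575 -0.1186  0.2516] phi 104.8 zax [ 0.001 -0.    -1.   ] q [-0.9  -0.02  1.08  2.02  0.02  1.13  0.43] w 0.0849 gf 0.0 F [0.9 0.2 0.2]
[305.70345236 197.10598343]
(286, 158, 45, 77) (array([ 458.8, -157.4], dtype=float32), [92.8, 51.3], np.float32(-74.6))
(286, 158, 45, 77) (array([ 458.6, -157.4], dtype=float32), [92.9, 51.7], np.float32(-74.6))
tube px [[429.17940196 195.05906745]
 [404.62602223 188.59473739]]
```

Call:
drive_tool(
  series=[
    [[-1.9, -0.45, 0], 0],
    [[-1.9, -0.45, 2], 0],
    [[0, 0, 4], 0],
    [[0, 0, 4], 0],
    [[0, 0, 4], 0],
    [[0, 0, 4], 0],
    [[0, 0, 3], 0],
    [[0, 0, 1.5], 0],
    [[0, 0, 0.5], 0],
    [[0, 0, 0], 0],
  ],
)

```text
clock: 26.05
tool_pos: [0.4576, -0.1578, 0.02]
tool_rot: [0.61, 0.793, -0.001, -0.001]
wrist_force: [0.3, -0.6, 1.3]
gripper_width: 0.0851
gripper_force: 0.0
```

Call:
drive_tool(
  series=[
    [[0, 0, 0], 0],
    [[0, 0, 0], 0],
    [[0, 0, 0], 0],
  ],
)

```text
clock: 26.3
tool_pos: [0.4593, -0.1593, 0.0228]
tool_rot: [0.611, 0.792, 0.001, 0.001]
wrist_force: [-0.7, -0.1, -0.3]
gripper_width: 0.0851
gripper_force: 0.0
```

```bash
python3 - <<'E'
from h import *
go(.458,-.1576,.0075,105.2)
E
```

```text
t 26.3 p [ 0.4593 -0.1593  0.0228] phi 104.7 zax [ 0.004 -0.    -1.   ] q [-0.46  0.53  0.82  2.16 -0.61  0.7   1.04] w 0.0851 gf 0.0 F [-0.7 -0.1 -0.3]
turn -0.5 shift cm [ 0.2  -0.08  1.53]
```

Call:
drive_tool(
  series=[
    [[0.1, 0, 0.8], -0.5],
    [[0, 0, 0.5], 0],
    [[0, 0, 0.2], 0],
    [[0, 0, 0], 0],
    [[0, 0, 0], 0],
  ],
)

```text
clock: 26.72
tool_pos: [0.4569, -0.1583, 0.006]
tool_rot: [0.608, 0.794, -0.0, -0.0]
wrist_force: [0.2, -0.7, 1.1]
gripper_width: 0.0851
gripper_force: 0.0
```

Call:
drive_tool(
  series=[
    [[0, 0, 0], 0],
    [[0, 0, 0], 0],
    [[0, 0, 0], 0],
    [[0, 0, 0], 0],
    [[0, 0, 0], 0],
    [[0, 0, 0], 0],
    [[0, 0, 0], 0],
    [[0, 0, 0], 0],
  ],
  jaw=5.5,
  grip_force=40,
)

```text
clock: 27.38
tool_pos: [0.4574, -0.1585, 0.0069]
tool_rot: [0.608, 0.794, 0.0, -0.0]
wrist_force: [-1.9, -0.3, 4.9]
gripper_width: 0.0588
gripper_force: 42.1
```

Call:
drive_tool(
  series=[
    [[0, 0, -0.5], 0],
    [[0, 0, -1.5], 0],
    [[0, 0, -2.5], 0],
    [[0, 0, -3], 0],
    [[0, 0, -3], 0],
    [[0, 0, -3], 0],
    [[0, 0, -2], 0],
    [[0, 0, -1], -3],
    [[0, 0, 0], -5],
    [[0, 0, 0], -6],
  ],
)

```text
clock: 28.22
tool_pos: [0.4575, -0.1582, 0.1721]
tool_rot: [0.504, 0.863, 0.001, 0.001]
wrist_force: [0.4, -0.0, -1.5]
gripper_width: 0.0587
gripper_force: 43.7
```

Call:
drive_tool(
  series=[
    [[0, 0, 0], -7],
    [[0, 0, 0], -7],
    [[0, 0, 0], -7],
    [[0, 0, 0], -7],
    [[0, 0, 0], -7],
    [[0, 0, 0], -7],
    [[0, 0, 0], -7],
    [[0, 0, 0], -7],
    [[0, 0, 0], -6],
    [[0, 0, 0], -4.5],
  ],
)

```text
clock: 29.05
tool_pos: [0.4564, -0.1584, 0.1709]
tool_rot: [-0.051, 0.999, 0.0, -0.0]
wrist_force: [1.2, 0.3, -1.5]
gripper_width: 0.0589
gripper_force: 43.7
```

Call:
drive_tool(
  series=[
    [[0, 0, 0], 0],
    [[0, 0, 0], 0],
    [[0, 0, 0], 0],
  ],
)

```text
clock: 29.3
tool_pos: [0.4568, -0.1584, 0.1711]
tool_rot: [-0.048, 0.999, 0.0, -0.0]
wrist_force: [-0.9, 0.5, -1.5]
gripper_width: 0.0588
gripper_force: 43.7
```

```bash
python3 - <<'E'
from h import *
go(.5535,.36,.2,186); s=snap('wrist'); I=s['img']
c=blob(I,(75,60,60),(110,255,255),(180,150,470,400)).astype(np.int32); print(cv2.boundingRect(c))
p,f=pose(); z=p[2]-.0069+.026; print('tcp px',proj(s,[[*p[:2],z]])[0])
for y in range(180,330,15):
    r=c[c[:,1]==y]; print(y,(r[:,0].min(),r[:,0].max()) if len(r) else 0,end=' ')
print(wrect(s,c,z), robot.get_state()['qpos'][6])
E
```

```text
t 29.3 p [ 0.4568 -0.1584  0.1711] phi 185.5 zax [-0.  0. -1.] q [-0.53  0.17  0.86  2.08 -0.16  0.96  2.08] w 0.0588 gf 43.7 F [-0.9  0.5 -1.5]
turn -0.5 shift cm [-15.04  50.54  -2.89]
(253, 157, 126, 183)
t 29.35 p [ 0.4569 -0.1584  0.1711] phi 185.6 zax [-0.  0. -1.] q [-0.53  0.17  0.86  2.08 -0.16  0.96  2.08] w 0.0586 gf 43.7 F [ 0.5 -0.5 -1.2]
tcp px [315.87112263 266.87891036]
180 (np.int32(257), np.int32(374)) 195 (np.int32(254), np.int32(378)) 210 (np.int32(253), np.int32(378)) 225 (np.int32(253), np.int32(378)) 240 (np.int32(254), np.int32(378)) 255 (np.int32(255), np.int32(377)) 270 (np.int32(256), np.int32(376)) 285 (np.int32(257), np.int32(375)) 300 (np.int32(258), np.int32(374)) 315 (np.int32(260), np.int32(373)) (array([ 452., -159.], dtype=float32), [51.2, 82.5], np.float32(5.6)) 2.076607017831587
```

Call:
drive_tool(
  series=[
    [[0, 0, -1.5], -0.5],
    [[0, 0, -3], 0],
    [[0, 0, -3.5], 0],
    [[0, 0, -3.5], 0],
    [[-0.3, 1, -1.5], 0],
    [[-0.6, 2, 0], 0],
    [[-0.9, 3, 0], 0],
    [[-0.95, 3.2, 0], 0],
    [[-0.95, 3.2, 0], 0],
    [[-0.95, 3.2, 0], 0],
  ],
)

```text
clock: 30.18
tool_pos: [0.4866, 0.003, 0.3013]
tool_rot: [-0.053, 0.999, 0.0, 0.0]
wrist_force: [0.9, -1.5, -0.9]
gripper_width: 0.0586
gripper_force: 43.8
```

Call:
drive_tool(
  series=[
    [[-0.95, 3.2, 0], 0],
    [[-0.95, 3.2, 0], 0],
    [[-0.95, 3.2, 0], 0],
    [[-0.95, 3.2, 0], 0],
    [[-0.95, 3.2, 0], 0],
    [[-0.95, 3.2, 0], 0],
    [[-0.95, 3.2, 0], 0],
    [[-0.95, 3.2, 0], 0],
    [[-0.95, 3.2, 0], 0],
    [[-0.9, 3.0, 0], 0],
  ],
)

```text
clock: 31.02
tool_pos: [0.5462, 0.3303, 0.3006]
tool_rot: [-0.054, 0.999, -0.0, -0.0]
wrist_force: [0.5, 0.5, -1.1]
gripper_width: 0.0589
gripper_force: 43.8
```

Call:
drive_tool(
  series=[
    [[0, 0, 0], 0],
    [[0, 0, 0], 0],
    [[0, 0, 0], 0],
  ],
)

```text
clock: 31.27
tool_pos: [0.5464, 0.3274, 0.3005]
tool_rot: [-0.054, 0.999, -0.001, -0.0]
wrist_force: [-0.1, -0.8, -1.7]
gripper_width: 0.0591
gripper_force: 43.8
```

```bash
python3 - <<'E'
from h import *
go(.5535,.36,.09,186)
E
```

```text
t 31.27 p [0.5464 0.3274 0.3005] phi 186.1 zax [-0.001 -0.002 -1.   ] q [-0.99  0.33  0.49  1.57 -0.16  1.28  1.2 ] w 0.0591 gf 43.8 F [-0.1 -0.8 -1.7]
turn 0.1 shift cm [-1.05  3.17 21.05]
```

Call:
drive_tool(
  series=[
    [[-0.5, 1.6, 0], 0],
    [[-0.5, 1.6, 1], 0],
    [[0, 0, 3], 0],
    [[0, 0, 3.5], 0],
    [[0, 0, 3.5], 0],
    [[0, 0, 3.5], 0],
    [[0, 0, 3], 0],
    [[0, 0, 1.5], 0],
    [[0, 0, 0], 0],
    [[0, 0, 0], 0],
  ],
)

```text
clock: 32.1
tool_pos: [0.5531, 0.3586, 0.1108]
tool_rot: [-0.052, 0.999, -0.001, -0.001]
wrist_force: [0.3, -0.5, -1.6]
gripper_width: 0.0588
gripper_force: 43.8
```

Call:
drive_tool(
  series=[
    [[0, 0, 0], 0],
    [[0, 0, 0], 0],
    [[0, 0, 0], 0],
  ],
)

```text
clock: 32.35
tool_pos: [0.5546, 0.3615, 0.1138]
tool_rot: [-0.053, 0.999, 0.001, 0.002]
wrist_force: [-0.7, 0.5, -1.4]
gripper_width: 0.0585
gripper_force: 43.8
```

```bash
python3 - <<'E'
from h import *
go(.5535,.36,.0349,186.1); s=snap('wrist','w12.png'); I=s['img']; p,f=pose()
# near pocket edge and sides: print felt/wood/dark transitions? felt visible blob in front of the tin
C=np.array([.5535,.36]); a=np.radians(6.1); ex=np.array([np.cos(a),np.sin(a)]); ey=np.array([-ex[1],ex[0]])
print('exp near pocket corners px (z .04)',proj(s,[[*(C-ex*.0595+k*ey*.0385),.04] for k in(-1,1)]).round(0).tolist())
c=blob(I,(75,60,60),(110,255,255),(180,100,470,400)).astype(np.int32)
print('lid',cv2.boundingRect(c)); 
hsv=cv2.cvtColor(I,cv2.COLOR_RGB2HSV)
m=cv2.inRange(hsv,np.array((80,5,70)),np.array((130,59,255)))
n,l,st,_=cv2.connectedComponentsWithStats(m); print([st[i][:5].tolist() for i in range(1,n) if st[i][4]>80])
E
```

```text
t 32.35 p [0.5546 0.3615 0.1138] phi 186.1 zax [ 0.003  0.003 -1.   ] q [-0.96  0.55  0.43  1.68 -0.27  0.97  1.24] w 0.0585 gf 43.8 F [-0.7  0.5 -1.4]
turn 0.0 shift cm [ 0.13 -0.14  7.89]
t 32.4 p [0.5543 0.3616 0.1134] phi 186.1 zax [ 0.003  0.002 -1.   ] q [-0.96  0.55  0.43  1.68 -0.27  0.97  1.24] w 0.0586 gf 43.8 F [-0.5  0.3 -2.2]
exp near pocket corners px (z .04) [[254.0, 112.0], [373.0, 112.0]]
lid (252, 157, 127, 183)
[[120, 65, 121, 227, 19291], [246, 112, 124, 54, 3624], [400, 123, 27, 127, 1088], [35, 159, 54, 9, 335], [373, 168, 16, 34, 115], [391, 236, 29, 47, 508], [309, 244, 14, 12, 84], [299, 289, 12, 36, 151], [317, 294, 28, 33, 207], [245, 298, 10, 44, 106]]
```

The pocket's near edge at row 112 matches the prediction, so I'll lower the tin.

Call:
drive_tool(
  series=[
    [[0.1, -0.1, 1.5], 0],
    [[0, 0, 2], 0],
    [[0, 0, 1.5], 0],
    [[0, 0, 1], 0],
    [[0, 0, 0.6], 0],
    [[0, 0, 0.4], 0],
    [[0, 0, 0.3], 0],
    [[0, 0, 0.2], 0],
    [[0, 0, 0], 0],
    [[0, 0, 0], 0],
  ],
)

```text
clock: 33.23
tool_pos: [0.5526, 0.3601, 0.0369]
tool_rot: [-0.054, 0.999, 0.0, 0.0]
wrist_force: [0.3, 0.9, -1.2]
gripper_width: 0.0587
gripper_force: 43.8
```

Call:
drive_tool(
  series=[
    [[0, 0, 0.1], 0],
    [[0, 0, 0.1], 0],
    [[0, 0, 0], 0],
    [[0, 0, 0], 0],
    [[0, 0, 0], 0],
  ],
)

```text
clock: 33.65
tool_pos: [0.5526, 0.3602, 0.035]
tool_rot: [-0.054, 0.999, 0.0, 0.0]
wrist_force: [-1.2, -0.4, 1.8]
gripper_width: 0.059
gripper_force: 44.1
```

Call:
drive_tool(
  series=[
    [[0, 0, 0], 0],
    [[0, 0, 0], 0],
    [[0, 0, 0], 0],
    [[0, 0, 0], 0],
    [[0, 0, -1.5], 0],
    [[0, 0, -3], 0],
    [[0, 0, -4], 0],
    [[0, 0, -4], 0],
    [[0, 0, -4], 0],
    [[0, 0, -4], 0],
  ],
  jaw=8.5,
)

```text
clock: 34.48
tool_pos: [0.5521, 0.3594, 0.2424]
tool_rot: [-0.053, 0.999, 0.0, 0.0]
wrist_force: [0.7, 1.2, 0.0]
gripper_width: 0.0852
gripper_force: 0.0
```

Call:
drive_tool(
  series=[
    [[0, 0, -4], 0],
    [[0, 0, -3], 0],
    [[0, 0, 0], 0],
    [[0, 0, 0], 0],
  ],
)

```text
clock: 34.82
tool_pos: [0.5538, 0.3602, 0.3139]
tool_rot: [-0.053, 0.999, 0.002, 0.003]
wrist_force: [-0.7, -0.3, -0.7]
gripper_width: 0.0852
gripper_force: 0.0
```

```bash
python3 - <<'E'
from h import *
go(.58,-.12,.3,186); s=snap('wrist'); I=s['img']
u=proj(s,[[.5535,.36,.054]])[0]
c=blob(I,(75,60,60),(110,255,255),(u[0]-90,max(0,u[1]-90),u[0]+90,u[1]+90)); print('tin placed',cv2.boundingRect(c.astype(np.int32)),wrect(s,c,.054))
c=blob(I,(80,5,90),(130,110,255),(u[0]+20,0,640,399)); print(cv2.boundingRect(c.astype(np.int32)),'tube pocket',wrect(s,c,.033))
E
```

```text
t 34.82 p [0.5538 0.3602 0.3139] phi 186.1 zax [ 0.006  0.005 -1.   ] q [-1.01  0.37  0.49  1.5  -0.18  1.31  1.17] w 0.0852 gf 0.0 F [-0.7 -0.3 -0.7]
turn 0.1 shift cm [  2.41 -48.03   1.39]
tin placed (294, 120, 43, 75) (array([553.3, 360.2], dtype=float32), [51.9, 93.2], np.float32(5.1))
(589, 0, 43, 50) tube pocket (array([341.3, 715.5], dtype=float32), [53.1, 62.0], np.float32(0.1))
```

The tin is at (553.3, 360.2) mm, centred in its pocket. Next is the tube.

Call:
drive_tool(
  series=[
    [[0.1, -2, 0], 0.8],
    [[0.2, -3.2, 0], 0.8],
    [[0.2, -3.2, 0], 0.8],
    [[0.2, -3.2, 0], 0.8],
    [[0.2, -3.2, 0], 0.8],
    [[0.2, -3.2, 0], 0.8],
    [[0.2, -3.2, 0], 0.8],
    [[0.2, -3.2, 0], 0.8],
    [[0, -3.2, 0], 0],
    [[0, -3.2, 0], 0],
  ],
)

```text
clock: 35.7
tool_pos: [0.5487, 0.0499, 0.3072]
tool_rot: [0.002, 1.0, -0.0, -0.002]
wrist_force: [0.5, -0.6, -0.1]
gripper_width: 0.0846
gripper_force: 0.0
```

Call:
drive_tool(
  series=[
    [[0, -3.2, 0], 0],
    [[0, -3.2, 0], 0],
    [[0, -3.2, 0], 0],
    [[0, -3.2, 1], 0],
    [[0, -2.5, 2], 0],
    [[0, -1, 2], 0],
    [[0, 0, 0], 0],
    [[0, 0, 0], 0],
    [[0, 0, 0], 0],
  ],
)

```text
clock: 36.45
tool_pos: [0.5499, -0.1097, 0.259]
tool_rot: [0.001, 1.0, 0.0, -0.001]
wrist_force: [0.7, 0.7, -0.2]
gripper_width: 0.0852
gripper_force: 0.0
```

```bash
python3 - <<'E'
from h import *
go(.602,-.121,.3,180); s=snap('wrist','w13.png'); I=s['img']
u=proj(s,[[.602,-.121,.012],[.52,-.121,.012],[.685,-.121,.012]]); print(u.round(0).tolist())
x=u[:,0].mean()
c=blob(I,(0,0,120),(180,255,255),(x-50,max(0,u[:,1].min()-20),x+50,u[:,1].max()+25)); print('tube',cv2.boundingRect(c.astype(np.int32)),wrect(s,c,.012))
cv2.imwrite('pics/v13.png',I[:,:,::-1])
E
```

```text
t 36.45 p [ 0.5499 -0.1097  0.259 ] phi 179.9 zax [-0.001  0.001 -1.   ] q [-0.53  0.23  0.76  1.81 -0.17  1.17  1.85] w 0.0852 gf 0.0 F [ 0.7  0.7 -0.2]
turn -0.1 shift cm [-5.21 -1.13 -4.1 ]
[[307.0, 203.0], [306.0, 137.0], [307.0, 263.0]]
tube (256, 136, 100, 130) (array([ 603.2, -120.2], dtype=float32), [167.3, 130.5], np.float32(-2.1))
```

View pics/v13.png

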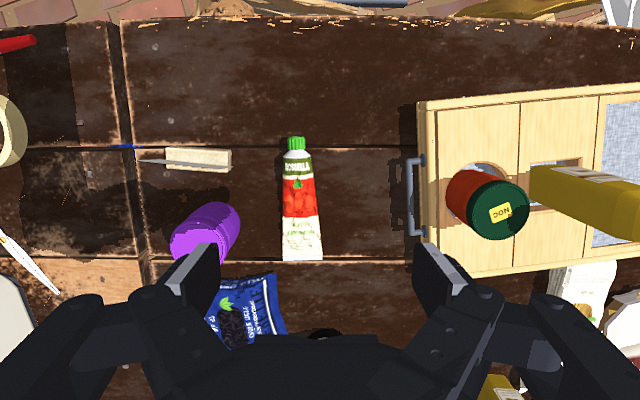

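The tube lies with its cap at (296,137) and tail at (302,260). The purple jar at (205,235) leaves a gap for the finger. I'll work out the tube's middle and yaw.

```bash
python3 - <<'E'
from h import *
s=snap('wrist'); p,f=pose(); I=s['img']
P=ray(s,[(296,137)],.014)[0],ray(s,[(302,260)],.006)[0]
d=P[1]-P[0]; print(np.round(P,4).tolist(),np.linalg.norm(d[:2]).round(3),np.degrees(np.arctan2(d[1],d[0])).round(1))
m=cv2.inRange(cv2.cvtColor(I,cv2.COLOR_RGB2HSV),np.array((0,0,120)),np.array((180,255,255)))
for y in range(165,262,12):
    r=np.where(m[y,270:335])[0]+270; w=ray(s,[(r.min(),y),(r.max(),y)],.012); print(y,r.min(),r.max(),w.mean(0).round(4)[:2],(w[0]-w[1])[1].round(3))
E
```

```text
t 36.55 p [ 0.5509 -0.1094  0.2601] phi 180.0 zax [ 0.001  0.001 -1.   ] q [-0.53  0.23  0.76  1.81 -0.17  1.17  1.85] w 0.0851 gf 0.0 F [ 0.9 -0.2  0. ]
[[0.5212, -0.1324, 0.014], [0.6846, -0.1277, 0.006]] 0.163 1.6
165 285 311 [ 0.5551 -0.1306] -0.032
177 283 313 [ 0.57   -0.1309] -0.037
189 283 314 [ 0.5851 -0.1305] -0.038
201 283 316 [ 0.6006 -0.1295] -0.041
213 283 317 [ 0.6164 -0.1291] -0.043
225 282 319 [ 0.6325 -0.1287] -0.047
237 282 320 [ 0.649  -0.1283] -0.049
249 282 321 [ 0.6658 -0.1279] -0.051
261 273 334 [ 0.6831 -0.1255] -0.08
```

Call:
drive_tool(
  series=[
    [[-1.5, -0.7, 0], -1.6],
    [[-2.4, -0.9, 0], 0],
    [[-1.3, -0.5, 2], 0],
    [[0, 0, 3.5], 0],
    [[0, 0, 3.5], 0],
    [[0, 0, 3.5], 0],
    [[0, 0, 3.5], 0],
    [[0, 0, 3], 0],
    [[0, 0, 2], 0],
    [[0, 0, 1.5], 0],
  ],
  jaw=6.8,
)

```text
clock: 37.38
tool_pos: [0.6021, -0.129, 0.0323]
tool_rot: [-0.014, 1.0, 0.001, -0.001]
wrist_force: [0.4, 0.4, -0.2]
gripper_width: 0.068
gripper_force: 0.0
```

Call:
drive_tool(
  series=[
    [[0, 0, 1], 0],
    [[0, 0, 0], 0],
    [[0, 0, 0], 0],
    [[0, 0, 0], 0],
  ],
)

```text
clock: 37.72
tool_pos: [0.604, -0.1319, 0.0261]
tool_rot: [-0.012, 1.0, -0.0, 0.002]
wrist_force: [0.6, -0.5, -0.2]
gripper_width: 0.0681
gripper_force: 0.0
```

```bash
python3 - <<'E'
from h import *
go(.603,-.1297,.006,181.6)
E
```

```text
t 37.72 p [ 0.604  -0.1319  0.0261] phi 181.4 zax [ 0.003 -0.    -1.   ] q [-0.31  0.65  0.59  1.83 -0.48  0.81  2.12] w 0.0681 gf 0.0 F [ 0.6 -0.5 -0.2]
turn -0.2 shift cm [0.09 0.22 2.01]
```

Call:
drive_tool(
  series=[
    [[0.1, 0.1, 1], 0],
    [[0, 0, 0.6], 0],
    [[0, 0, 0.3], 0],
    [[0, 0, 0.1], 0],
    [[0, 0, 0], 0],
    [[0, 0, 0], 0],
  ],
)

```text
clock: 38.22
tool_pos: [0.6012, -0.1308, 0.0042]
tool_rot: [-0.012, 1.0, -0.0, -0.0]
wrist_force: [-0.3, -0.6, 0.4]
gripper_width: 0.068
gripper_force: 0.0
```

Call:
drive_tool(
  series=[
    [[0, 0, 0], 0],
    [[0, 0, 0], 0],
    [[0, 0, 0], 0],
    [[0, 0, 0], 0],
    [[0, 0, 0], 0],
    [[0, 0, 0], 0],
    [[0, 0, 0], 0],
    [[0, 0, 0], 0],
  ],
  jaw=3.4,
  grip_force=30,
)

```text
clock: 38.88
tool_pos: [0.6015, -0.1308, 0.0049]
tool_rot: [-0.012, 1.0, 0.0, 0.0]
wrist_force: [-1.5, 0.8, 5.9]
gripper_width: 0.0417
gripper_force: 30.6
```

Call:
drive_tool(
  series=[
    [[0, 0, -0.5], 0],
    [[0, 0, -1.5], 0],
    [[0, 0, -2.5], 0],
    [[0, 0, -3.5], 0],
    [[0, 0, -3.5], 0],
    [[0, 0, -3.5], 0],
    [[0, 0, -3.5], 0],
    [[0, 0, -3.5], -1],
    [[0, 0, -3.5], -1.5],
    [[0, 0, -2.5], -2],
  ],
)

```text
clock: 39.72
tool_pos: [0.6016, -0.1316, 0.2883]
tool_rot: [-0.051, 0.999, -0.0, 0.002]
wrist_force: [1.3, -0.3, -1.4]
gripper_width: 0.0408
gripper_force: 30.7
```

Call:
drive_tool(
  series=[
    [[0, 0, -1.5], 0],
    [[0, 0, 0], 0],
    [[0, 0, 0], 0],
    [[0, 0, 0], 0],
  ],
)

```text
clock: 40.05
tool_pos: [0.5999, -0.1303, 0.2976]
tool_rot: [-0.051, 0.999, 0.0, -0.001]
wrist_force: [0.1, -0.2, -2.6]
gripper_width: 0.0413
gripper_force: 30.7
```

```bash
python3 - <<'E'
from h import *
go(.5636,.2668,.3,186); s=snap('wrist','w14.png'); I=s['img']; p,f=pose()
print('tcp px',proj(s,[[*p[:2],p[2]+.007]]))
hsv=cv2.cvtColor(I,cv2.COLOR_RGB2HSV)
g=cv2.inRange(hsv,np.array((50,120,80)),np.array((75,255,255)))[100:320,230:400]
ys,xs=np.where(g); print('cap',xs.min()+230,xs.max()+230,ys.min()+100,ys.max()+100,len(xs)); print(ray(s,[(xs.mean()+230,ys.min()+100)],p[2]-.005+.014).round(4))
for y in(200,215,230,245):
    r=np.where(cv2.inRange(hsv,np.array((0,0,120)),np.array((180,255,255)))[y,240:390])[0]+240; w=ray(s,[(r.min(),y),(r.max(),y)],p[2]+.012-.005); print(y,r.min(),r.max(),w.mean(0).round(4))
E
```

```text
t 40.05 p [ 0.5999 -0.1303  0.2976] phi 185.9 zax [-0.003  0.001 -1.   ] q [-0.45  0.32  0.75  1.64 -0.23  1.27  2.01] w 0.0413 gf 30.7 F [ 0.1 -0.2 -2.6]
turn -0.1 shift cm [-0.54 39.87 -0.24]
t 40.1 p [ 0.5997 -0.1302  0.297 ] phi 185.9 zax [-0.004  0.001 -1.   ] q [-0.45  0.32  0.75  1.64 -0.23  1.27  2.01] w 0.0416 gf 30.7 F [ 0.9  1.1 -2.4]
tcp px [[316.22261401 253.03272694]]
cap 231 329 185 316 456
[[ 0.5677 -0.1341  0.306 ]]
200 240 359 [ 0.5755 -0.14    0.304 ]
215 271 361 [ 0.5816 -0.1321  0.304 ]
230 247 361 [ 0.5892 -0.1368  0.304 ]
245 250 381 [ 0.5959 -0.1309  0.304 ]
```

```bash
python3 - <<'E'
from h import *
s=snap('wrist'); I=s['img']; p,f=pose(); a=np.radians(f)
X=np.array([np.cos(a),np.sin(a)]); z=p[2]-.005+.014
print('exp cap end px',proj(s,[[*(p[:2]+X*.082),z]])[0].round(0))
c=blob(I,(45,110,70),(75,255,255),(200,0,440,200)); print(cv2.boundingRect(c.astype(np.int32)))
top=c[c[:,1]<c[:,1].min()+3].mean(0); w=ray(s,[top],z)[0]; d=w[:2]-p[:2]
print('cap end in tool mm',round(1000*d@X,1),round(1000*d@np.array([X[1],-X[0]]),1))
E
```

```text
t 40.15 p [ 0.5998 -0.1302  0.2969] phi 185.9 zax [-0.004  0.    -1.   ] q [-0.45  0.32  0.75  1.64 -0.23  1.27  2.01] w 0.0409 gf 30.7 F [-0.3 -0.3 -2.7]
exp cap end px [316.  61.]
(288, 56, 54, 43)
cap end in tool mm 83.4 -0.3
```

The tube is held level and centred: its cap end is at +83 mm. I'll carry it over to the tube pocket.

Call:
drive_tool(
  series=[
    [[0, 1, 0], 0],
    [[0, 2, 0], 0],
    [[-0.1, 3, 0], 0],
    [[-0.1, 3, 0], 0],
    [[-0.1, 3, 0], 0],
    [[-0.1, 3, 0], 0],
    [[-0.1, 3, 0], 0],
    [[0, 3, 0], 0],
    [[0, 3, 0], 0],
    [[0, 3, 0], 0],
  ],
)

```text
clock: 40.98
tool_pos: [0.5773, 0.1406, 0.2981]
tool_rot: [-0.051, 0.999, -0.0, -0.001]
wrist_force: [0.6, 0.2, -1.6]
gripper_width: 0.0414
gripper_force: 30.7
```

Call:
drive_tool(
  series=[
    [[0, 3, 0], 0],
    [[0, 3, 0], 0],
    [[0, 3, 0], 0],
    [[0, 2, 0], 0],
    [[0, 1.5, 0], 0],
    [[0, 0.5, 0], 0],
    [[0, 0, 0], 0],
    [[0, 0, 0], 0],
    [[0, 0, 0], 0],
  ],
)

```text
clock: 41.73
tool_pos: [0.5661, 0.2648, 0.2993]
tool_rot: [-0.049, 0.999, -0.001, 0.0]
wrist_force: [-0.5, -0.2, -0.8]
gripper_width: 0.0411
gripper_force: 30.7
```

```bash
python3 - <<'E'
from h import *
go(.5636,.2668,.0385,186)
E
```

```text
t 41.73 p [0.5661 0.2648 0.2993] phi 185.6 zax [ 0.    -0.002 -1.   ] q [-0.96  0.32  0.57  1.6  -0.18  1.27  1.31] w 0.0411 gf 30.7 F [-0.5 -0.2 -0.8]
turn -0.4 shift cm [ 0.23  0.23 26.08]
```

Call:
drive_tool(
  series=[
    [[0.2, 0.2, 1], -0.4],
    [[0, 0, 2.5], 0],
    [[0, 0, 3], 0],
    [[0, 0, 3], 0],
    [[0, 0, 3], 0],
    [[0, 0, 3], 0],
    [[0, 0, 2], 0],
    [[0, 0, 1], 0],
    [[0, 0, 0], 0],
    [[0, 0, 0], 0],
  ],
)

```text
clock: 42.57
tool_pos: [0.5635, 0.2687, 0.1144]
tool_rot: [-0.054, 0.999, -0.0, 0.0]
wrist_force: [0.4, 0.2, -0.4]
gripper_width: 0.041
gripper_force: 30.7
```

Call:
drive_tool(
  series=[
    [[0, 0, 0], 0],
    [[0, 0, 0], 0],
  ],
)

```text
clock: 42.73
tool_pos: [0.5649, 0.27, 0.1165]
tool_rot: [-0.054, 0.999, 0.001, 0.002]
wrist_force: [-0.9, 0.2, -1.7]
gripper_width: 0.0409
gripper_force: 30.7
```

```bash
python3 - <<'E'
from h import *
go(.5636,.2668,.0385,186); s=snap('wrist'); I=s['img']; p,f=pose()
a=np.radians(6.1); ex=np.array([np.cos(a),np.sin(a)]); ey=np.array([-ex[1],ex[0]]); C=np.array([.5636,.2668])
print('exp near corners px z.04',proj(s,[[*(C-ex*.09+k*ey*.034),.04] for k in(-1,1)]).round(0).tolist())
m=cv2.inRange(cv2.cvtColor(I,cv2.COLOR_RGB2HSV),np.array((85,5,70)),np.array((130,90,255)))
n,l,st,_=cv2.connectedComponentsWithStats(m[:260,150:480]); print([st[i].tolist() for i in range(1,n) if st[i][4]>100])
E
```

```text
t 42.73 p [0.5649 0.27   0.1165] phi 186.2 zax [ 0.004  0.002 -1.   ] q [-0.91  0.5   0.51  1.77 -0.29  0.94  1.4 ] w 0.0409 gf 30.7 F [-0.9  0.2 -1.7]
turn 0.2 shift cm [ 0.16 -0.31  7.8 ]
t 42.78 p [0.5646 0.2701 0.1164] phi 186.3 zax [ 0.003  0.002 -1.   ] q [-0.91  0.5   0.51  1.77 -0.29  0.94  1.4 ] w 0.0414 gf 30.7 F [-0.2  0.3 -2. ]
exp near corners px z.04 [[257.0, 62.0], [365.0, 63.0]]
[[93, 64, 65, 196, 3048], [185, 64, 28, 94, 1198], [237, 112, 93, 148, 2924], [0, 157, 69, 12, 468], [216, 233, 24, 27, 331]]
```

Call:
drive_tool(
  series=[
    [[0.1, -0.2, 1.5], 0],
    [[0, 0, 2], 0],
    [[0, 0, 1.5], 0],
    [[0, 0, 1], 0],
    [[0, 0, 0.6], 0],
    [[0, 0, 0.4], 0],
    [[0, 0, 0.3], 0],
    [[0, 0, 0], 0],
    [[0, 0, 0], 0],
    [[0, 0, 0], 0],
  ],
)

```text
clock: 43.62
tool_pos: [0.563, 0.2677, 0.0421]
tool_rot: [-0.055, 0.999, 0.0, 0.001]
wrist_force: [-0.1, -0.4, -2.5]
gripper_width: 0.0412
gripper_force: 30.7
```

Call:
drive_tool(
  series=[
    [[0, 0, 0.15], 0],
    [[0, 0, 0.1], 0],
    [[0, 0, 0], 0],
    [[0, 0, 0], 0],
    [[0, 0, 0], 0],
  ],
)

```text
clock: 44.03
tool_pos: [0.5623, 0.2674, 0.0388]
tool_rot: [-0.055, 0.999, -0.0, -0.0]
wrist_force: [-0.4, -0.1, -1.6]
gripper_width: 0.041
gripper_force: 30.7
```

Call:
drive_tool(
  series=[
    [[0, 0, 0.05], 0],
    [[0, 0, 0.05], 0],
    [[0, 0, 0], 0],
    [[0, 0, 0], 0],
  ],
)

```text
clock: 44.37
tool_pos: [0.5625, 0.2675, 0.038]
tool_rot: [-0.055, 0.999, 0.0, 0.0]
wrist_force: [-1.2, 0.7, -0.9]
gripper_width: 0.0411
gripper_force: 30.8
```

Call:
drive_tool(
  series=[
    [[0, 0, 0], 0],
    [[0, 0, 0], 0],
    [[0, 0, 0], 0],
    [[0, 0, 0], 0],
    [[0, 0, -0.5], 0],
    [[0, 0, -1.5], 0],
    [[0, 0, -3], 0],
    [[0, 0, -3.5], 0],
    [[0, 0, -3.5], 0],
    [[0, 0, -3.5], 0],
  ],
  jaw=6.2,
)

```text
clock: 45.2
tool_pos: [0.5625, 0.2671, 0.1957]
tool_rot: [-0.054, 0.999, 0.0, 0.0]
wrist_force: [0.4, 1.4, 0.1]
gripper_width: 0.0617
gripper_force: 0.0
```

Call:
drive_tool(
  series=[
    [[0, 0, -3.5], 0],
    [[0, 0, -3.5], 0],
    [[0, 0, -3.5], 0],
    [[0, 0, -2], 0],
    [[0, 0, 0], 0],
    [[0, 0, 0], 0],
    [[0, 0, 0], 0],
  ],
)

```text
clock: 45.78
tool_pos: [0.5618, 0.2671, 0.3177]
tool_rot: [-0.055, 0.999, 0.0, -0.0]
wrist_force: [0.0, 0.1, -1.4]
gripper_width: 0.062
gripper_force: 0.0
```

```bash
python3 - <<'E'
from h import *
s=snap('wrist','w15.png'); I=s['img']; p,f=pose()
hsv=cv2.cvtColor(I,cv2.COLOR_RGB2HSV)
a=np.radians(6.1); ex=np.array([np.cos(a),np.sin(a)]); ey=np.array([-ex[1],ex[0]]); C=np.array([.5636,.2668])
k=proj(s,[[*(C-ex*.08),.047]])[0]
c=blob(I,(45,110,70),(75,255,255),(k[0]-40,max(k[1]-40,0),k[0]+40,k[1]+40)); top=c[c[:,1]<c[:,1].min()+2].mean(0)
d=ray(s,[top],.047)[0][:2]-C; print('cap end along/across mm',(1000*np.array([d@ex,d@ey])).round(1))
for t in(-.02,0,.03,.06):
    u=proj(s,[[*(C+ex*t),.045]])[0].astype(int)
    row=hsv[u[1],u[0]-60:u[0]+60]; ok=np.where(((row[:,1]<45)|(row[:,0]<8)|(row[:,0]>172))&(row[:,2]>150)&~((row[:,0]>80)&(row[:,0]<130)&(row[:,1]>8)))[0]
    w=ray(s,[(u[0]-60+ok.min(),u[1]),(u[0]-60+ok.max(),u[1])],.045)[:,:2]-C; print(t,(w@ey*1000).round(1))
t=snap('top'); T=t['img']
print('jar',wrect(t,blob(T,(55,80,20),(95,255,160),(262,170,300,215)),.1)[0])
print('stand',wrect(t,blob(T,(10,20,120),(35,180,255),(360,200,392,216)),.077)[0],'purple',wrect(t,blob(T,(125,80,80),(150,255,255),(355,165,390,200)),.084)[0])
sc=snap('scene'); b=proj(sc,[[.5735,.1734,.233],[.5735,.1734,.13]])
c=blob(sc['img'],(18,100,60),(33,255,255),(b[0][0]-25,b[0][1]-6,b[0][0]+25,b[1][1]+25)).astype(np.int32)
for y in(115,129,145):
    r=c[c[:,1]==y]; print('bottle',y,r[:,0].min(),r[:,0].max())
E
```

```text
t 45.83 p [0.5613 0.267  0.3166] phi 186.3 zax [-0.002 -0.001 -1.   ] q [-0.98  0.3   0.58  1.59 -0.17  1.31  1.31] w 0.0619 gf 0.0 F [ 0.5 -0.4 -1.1]
cap end along/across mm [-82.3   0.6]
-0.02 [-14.4  66.9]
0 [-32.5  67.7]
0.03 [-18.7  67.7]
0.06 [-32.3  25. ]
jar [581.9  73.8]
stand [ 529.7 -254.6] purple [ 623.6 -233.9]
bottle 115 302 310
bottle 129 301 311
bottle 145 299 315
```

```bash
python3 - <<'E'
from h import *
s=snap('wrist'); I=s['img']; h=cv2.cvtColor(I,cv2.COLOR_RGB2HSV)
a=np.radians(6.1); ex=np.array([np.cos(a),np.sin(a)]); ey=np.array([-ex[1],ex[0]]); C=np.array([.5636,.2668])
for t in(-.02,-.01,0,.02,.04,.06,.07,.078):
    ks=np.arange(-40,41,2); P=proj(s,[[*(C+ex*t+ey*k/1000),.042] for k in ks]).round().astype(int)
    print(t,' '.join('r' if (v[0]<8 or v[0]>172) and v[1]>120 else 'b' if 80<v[0]<130 and v[1]>12 else 'w' if 8<=v[0]<28 and v[1]>70 else 'T' if v[2]>150 else '.' for v in (h[y,x] for x,y in P)))
E
```

```text
-0.02 w w w w b b b b b b b r r r r r r r r r r r r r r r r r r r r b b b b b b w w w w
-0.01 w w w w b b b b b b . r r r r r r r r r r r r r r r r r r r r b b b b b b w w w w
0 w w w w b b b b b b r r r r r r r r r r r r r r r r r r r r r . b b b b b w w w w
0.02 w w w T b b b b b T T T T T T T T T T T T T T T T T T T T T T T T b b b b w w w w
0.04 w w w w T b b b b . T T T T T . T T T T . . . T T T T T T T T T T T b b b w w w w
0.06 w w w w b b b b T T T T T T T T T T T T T T T T T T T T T T T T T T T b b w w w w
0.07 w w w w b b b b T T T T T T T T T T T T T T T T T T T T T T T T T T T b b w w w w
0.078 w w w w b b b b T T T T T T T T T T T T T T T T T T T T T T T T T T b b b w w w w
```

The tube has felt showing on both sides along its whole length, so it is fully in its pocket. The jar, bottle and tin are seated and nothing else has moved. I'll hand the job in.

```bash
python3 -c "
from plant import robot
print(robot.job_done())"
```

```text
the job is handed in; nothing more can be done
None
```

The jar, oil bottle, tin and tube are each seated in their matching inserts, with both glass items upright. The price stand and purple jar are where they were; the tape roll was never approached, and I did not re-measure it. The job was handed in at about 46 s.

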